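# Battery packs and screen of a mixing controller

## Task

Get the touch-screen mixing controller ready for a session on battery: pull the sprung pusher in its battery channel back until it catches, stand every battery pack from the desk upright and side by side in the channel (long side across it), and press the release button so that the pusher closes on the row. Also turn the screen square to the base, facing the player's side, and lean it back about 35 degrees from upright, handling the screen gently and leaving the other things on the desk where they are.

Things in the scene. Friction and masses are not known exactly. Their poses are not given: they have to be found in the camera images.
- base: off-white base of a desktop touch-screen mixing controller, fixed, 270 (x) x 300 mm, stands turned on the desk; origin at the centre of its underside, x away from the player's side, y left, z up. Its deck (y = -30 to +150 mm) is 26 mm high with five knobs (to 43 mm high) at x = -112 mm and the screen's post at x = 0, y = +90 mm; the battery channel is right of the deck
- channel_end (a point): far end of the battery channel: middle of the channel, on its floor (16 mm above the desk), at the inner face of the end wall (top 52 mm above the desk); base x = 115, y = -100 mm, axes as the base's. The channel runs from here along -x for 195 mm, 65 mm wide between lips 8 mm high, 6 mm thick. Up to four packs go in it upright, side by side, 60 mm length across it (along y)
- pusher (a joint): sprung pusher in the channel: 0 = closed (face 4 mm from the end wall), grows as pulled back along base -x, up to 0.176 m. Spring 3 N (closed) to 9 N (back), damped, closes at about 0.15 m/s. From 0.166 m a catch snaps in (a few N more to pull over; pull to about 0.171) and holds it at 0.166 until the button is pressed. On a closed row of n packs it reads about 0.036 n - 0.004
- plate: the pusher's plate and handle, one piece: plate 14 mm thick (base x), 58 mm wide, top 52 mm above the desk; origin at the middle of the plate, 16.5 mm above the desk, axes as the base's; its pushing face is 7 mm ahead of the origin (+x)
- handle (a point): centre of the pusher's handle: ribbed bar 12 mm thick (along the channel), 40 mm wide across it, 66 to 92 mm above the desk (packs in the channel reach 58 mm), 10 mm behind the plate's origin; pinch it from above across its thickness
- catch (a joint): release button: 0 = up, grows as pressed down, to 0.007 m; 3 N to start, 6 N fully down; about 5 mm down frees the pusher, which then closes by itself
- release_top (a point): centre of the top of the round release button: 26 mm across, top 50 mm above the desk when up, on a housing 40 mm high (base x = -133 to -83 mm) that closes the channel's near end; base x = -110, y = -100 mm
- swivel (a joint): turn of the screen about its upright post (base x = 0, y = +90 mm): 0 = square to the base, glass facing the player's side (base -x); grows counter-clockwise seen from above, -1 to 1 rad; held by friction, 0.18 N m
- tilt (a joint): lean of the screen about its hinge (level axis over the post, 90 mm above the desk): 0 = upright, grows as the top leans back away from the player; -0.1 to 1.2 rad; held by friction, 0.45 N m
- panel: the screen: 190 mm wide, 16 mm thick, lower edge 8 mm and upper edge 130 mm from the hinge axis; origin on the hinge axis (over the post, 90 mm above the desk), in the middle of the thickness; x points out of its back, y to its left seen by the player, z up along it; lit glass on its -x face
- screen_top (a point): middle of the screen's top edge, 130 mm from the hinge axis; axes as panel
- pack1: rectangular rechargeable battery pack, dark grey, 60 mm long (its x) x 36 mm wide (its y) x 42 mm tall (its z), about 0.19 kg, plain light label on top, contacts underneath; origin at the centre of its underside; starts upright on the desk; absent (None) in some starts
- pack2: rectangular rechargeable battery pack, dark grey, 60 mm long (its x) x 36 mm wide (its y) x 42 mm tall (its z), about 0.19 kg, plain light label on top, contacts underneath; origin at the centre of its underside; starts upright on the desk; absent (None) in some starts
- pack3: rectangular rechargeable battery pack, dark grey, 60 mm long (its x) x 36 mm wide (its y) x 42 mm tall (its z), about 0.19 kg, plain light label on top, contacts underneath; origin at the centre of its underside; starts upright on the desk; absent (None) in some starts
- pack4: rectangular rechargeable battery pack, dark grey, 60 mm long (its x) x 36 mm wide (its y) x 42 mm tall (its z), about 0.19 kg, plain light label on top, contacts underneath; origin at the centre of its underside; starts upright on the desk; absent (None) in some starts
- mug: white mug, 80 mm across, 92 mm high; origin under its centre; bystander
- tuner: flat black pocket tuner 28 x 70 x 14 mm lying among the packs; origin under its centre; bystander
- screwdriver: screwdriver with a black handle, lying along its x; bystander
- pedal: bare aluminium effect pedal 118 x 66 x 38 mm with two knobs and a foot switch; bystander
- notes: block of sticky notes 76 x 76 x 22 mm; bystander
- cleaner: spray can, 52 mm across, 150 mm high; bystander
- tape: roll of grey tape, 90 mm across, 24 mm high; bystander
Not all that is in view belongs to the job. Leave any blue or pink look-alike of the pack1 alone.

How it is judged (in metres and radians):
On the way, in this order (a step that is already met when the one before it is completed fails the run):
1. the pusher is pulled back and held by its catch, let go by the robot (value of joint pusher above 0.16 m and contact force between the fingers and plate below 0.5 N), for 0.3 s.
2. every pack lies upright in the channel, long side across it (x of pack1 in the frame of base between -0.075 and 0.11 m and y of pack1 in the frame of base between -0.107 and -0.093 m and z of each of pack1, pack2, pack3, pack4 in the frame of base below 0.021 m and angle between each of pack1, pack2, pack3, pack4's own z axis and vertical below 0.12 rad and angle between the x axis of each of pack1, pack2, pack3, pack4 and the y axis of base, either way round below 0.15 rad and x of each of pack1, pack2, pack3, pack4 in the frame of plate above 0.015 m and x of pack2 in the frame of base between -0.075 and 0.11 m and y of pack2 in the frame of base between -0.107 and -0.093 m and x of pack3 in the frame of base between -0.075 and 0.11 m and y of pack3 in the frame of base between -0.107 and -0.093 m and x of pack4 in the frame of base between -0.075 and 0.11 m and y of pack4 in the frame of base between -0.107 and -0.093 m), for 0.2 s.
At the end, for the whole second after the job is handed in: every pack upright (0.12 rad) on the channel floor, ahead of the pusher, centred within 7 mm, long side across within 0.15 rad; pusher released, at rest, pressing on a pack with over 1 N; screen square to the base within 0.12 rad, leaning back 0.61 rad (35 degrees) within 0.12 rad (all of step 2 and value of joint pusher below 0.15 m and (contact force between plate and pack1 above 1 N or contact force between plate and pack2 above 1 N or contact force between plate and pack3 above 1 N or contact force between plate and pack4 above 1 N) and value of joint swivel between -0.12 and 0.12 rad and value of joint tilt between 0.49 and 0.73 rad and velocity of joint pusher between -0.01 and 0.01 m/s and linear speed of each of pack1, pack2, pack3, pack4 below 0.02 m/s); the robot touches nothing.
It fails at once if the screen is pushed harder than 30 N (contact force between the fingers and panel above 30 N).
It fails at once if a bystander (mug, tuner, screwdriver, pedal, notes, cleaner can, tape) is moved more than 5 cm (distance of any of mug, tuner, screwdriver, pedal, notes, cleaner, tape from where it was at the start of the episode above 0.05 m).
Of pack1, pack2, pack3, pack4 only 2 to 4 are there at a start; the rules pass over those that are not, and their reading is None.
At some moment in a run one of pack1, pack2, pack3, pack4 may be knocked a few centimetres aside while the robot is not near it.
Once in a run the grip may slacken for a moment while it holds something.
It also fails if it takes over 210 s, if anything falls off the work surface, if the arm or the gripper's body presses on something with over 40 N, if the wrist force passes 120 N, or if a joint passes its speed limit or range.

## Robot

A 6-joint arm with a two-finger parallel gripper is mounted at the origin on the work surface. World frame = base frame: x ahead of the robot, y to its left, z up, the work surface at z = 0. Lengths are in m, angles in degrees, forces in N, time in s.
With the tool pointing down it reaches from about 0.35 to 0.85 m from the base axis. Payload 8.1 kg.
Tool frame: the origin (TCP) lies midway between the tips of the shut fingers; the grasp point (between the pads) lies 19 mm behind it; z points along the fingers, y is the direction in which the jaws open and shut (so a half turn about z gives the same grasp; the last joint's range is limited). The gripper opens to 93 mm and grips with 3 to 60 N. Pads are 15 mm wide; open, the fingers measure 128 mm over their backs; the gripper's body (75 mm by 188 mm) begins 65 mm behind the grasp point.
Start: joints at [-4.893, 7.471, 85.268, -0, 87.261, -4.893], TCP at [0.6, 0, 0.184] pointing down, gripper open.
Joint ranges: [-169.43, 169.43], [-51.17, 129.36], [1.28, 143.12], [-76.62, 256.62], [0, 156.53], [-152.29, 152.29]. Speed limits (degrees/s): [136.94, 136.94, 159.86, 180, 180, 180].

## Interface

Orientations are given as [roll, pitch, yaw] about the fixed x, y, z axes, in that order (R = Rz(yaw) Ry(pitch) Rx(roll)).
In Python, from workcell import r gives the robot as it stands.
- The arm moves only by the shell command python3 -m handwheel 'ROWS'. ROWS is text: rows parted by semicolons, each of 7 numbers parted by spaces: the shift along the world's x, y, z in units of 50 mm (1.0 is 50 mm), then the turn, a rotation vector about the world's x, y, z in units of 5 degrees (1.0 is 5 degrees), then the closure, from 0 (fully open) to 1 (shut). In form: x y z wx wy wz gripper; .... A call has 1 to 8 rows; each row is the pose to reach, as a shift and turn from the pose commanded when the call began; what a row does not reach only later rows make up. A row lasts 1/8 s, in which the tool goes at most 62.5 mm and 10.7 degrees, less where a joint would pass 70% of its speed; a pose out of reach is approached as far as the arm can. A call with a gripper value outside its range is refused whole. The fingers move at their own pace and stop on an object; the grip force is fixed at half the most. Time passes only in rows, so rows that repeat a pose let the fingers close. It gives the time, the measured TCP pose, the force and the opening at its end, in the units of the state.
- r.sense(): the state, without advancing time (a new reading comes with each control period).
- r.snapshot(name): name is "scene" or "side" or "wrist"; returns (picture, depth): 400x640x3 uint8, blue, green, red; 400x640 float32, m along the optical axis (not along the pixel's ray), 0 where there is no reading.
- r.calibration(name): a dict with "mtx" (3x3 intrinsics, pixels), "k1" (the pictures are not rectified: a ray, as slopes to the right and down, at radius r is drawn at 1 + k1 r^2 times it, then the intrinsics apply), "cam_to_world" (4x4, takes a point from camera to world coordinates); the wrist camera has in their place "hand_eye" (4x4, takes a point from camera to tool coordinates, whose origin is the TCP and whose axes are the flange's). Camera axes: x right, y down, z forward; pixel columns grow to the right and rows downward; lengths in m; the calibration is good to about 2 mm. A picture is of the moment at which its call begins: read the wrist's pose just before it. calibration takes no time and is no camera call.
- r.finish_job(): hands the job in, once; it reports no verdict.
The state is a dict: "time_s": time; "qpos": joint angles; "joint_vel": joint speeds; "effort": joint torques, N m; "ee_pos": TCP position; "ee_rot": TCP orientation; "wrist_force": force on the tool from outside, world axes, zero at the start; "moment": the same for the moment, N m; "opening": opening from 0.0 (shut) to 1.0 (fully open).
Only numpy, scipy, OpenCV 4.12 (cv2) and the standard library are available. Lean on these libraries where they do the work, as an engineer would, in place of code of your own. Each camera call takes 0.05 s, during which the arm holds its last target.

## Working session

There is one attempt and no reset: what is moved stays moved. The work goes in short steps, Python scripts to look and compute and a shell command to move; the robot and the scene stay as the last step left them, time stands still between calls to the robot, and variables do not carry over. Pictures are saved under pics/ and viewed, and the job is handed in when it is done.

```bash
ls; mkdir -p pics
cat > h.py <<'E'
import numpy as np, cv2
from workcell import r
def snap(n,fn=None):
    s=r.sense(); p,d=r.snapshot(n)
    np.savez('%s.npz'%n,p=p,d=d,pos=s['ee_pos'],rot=s['ee_rot'])
    if fn: cv2.imwrite('pics/'+fn,p)
    return p,d
def Rm(rpy):
    from scipy.spatial.transform import Rotation as R
    return R.from_euler('xyz',rpy,degrees=True).as_matrix()
def T(n,z=None):
    c=r.calibration(n)
    if n=='wrist':
        M=np.eye(4);M[:3,:3]=Rm(z['rot']);M[:3,3]=z['pos']
        return M@np.array(c['hand_eye']),c
    return np.array(c['cam_to_world']),c
def ray(n,u,v,z=None):
    M,c=T(n,z);K=np.array(c['mtx']);k=c['k1']
    q=cv2.undistortPoints(np.array([[[u,v]]],float),K,np.array([k,0,0,0,0.]))[0,0]
    return M[:3,3],M[:3,:3]@np.array([q[0],q[1],1.])
def onz(n,u,v,h):
    z=np.load('%s.npz'%n)
    o,d=ray(n,u,v,z); return o+d*(h-o[2])/d[2]
def dep(n,u,v,w=1):
    z=np.load('%s.npz'%n)
    o,d=ray(n,u,v,z); D=z['d'][int(v)-w:int(v)+w+1,int(u)-w:int(u)+w+1]; D=D[D>0]
    return o+d*np.median(D) if len(D) else None
def crop(n,x0,y0,x1,y1,f,fn):
    p=np.load('%s.npz'%n)['p'][y0:y1,x0:x1]
    cv2.imwrite('pics/'+fn,cv2.resize(p,None,fx=f,fy=f,interpolation=cv2.INTER_CUBIC))
E
python3 - <<'E'
from h import *
print(r.sense())
for n in ['scene','side','wrist']:
    snap(n,n+'0.png'); print(n,r.calibration(n))
E
```

```text
pics
{'time_s': 0.0, 'qpos': array([-4.89367507e+00,  7.51554494e+00,  8.53281507e+01, -5.18985677e-04,
        8.72613930e+01, -4.89269274e+00]), 'joint_vel': array([ 0.05835163, -0.0748137 ,  0.0011642 ,  0.04193108,  0.11063126,
        0.0379202 ]), 'effort': array([-1.61290725e-03, -5.59853125e+01, -4.91755986e+01,  7.67333270e-02,
        3.59135563e-02, -2.97389461e-04]), 'ee_pos': array([5.99372783e-01, 6.58521411e-05, 1.82493771e-01]), 'ee_rot': array([-1.79895250e+02, -8.44653409e-03,  8.99990352e+01]), 'wrist_force': array([-0.25582417, -0.51844789,  0.47370358]), 'moment': array([-0.01254479, -0.00235477, -0.02151649]), 'opening': 0.9984750528228671}
scene {'mtx': array([[457.86130112,   0.        , 323.95668114],
       [  0.        , 457.86130112, 190.97637324],
       [  0.        ,   0.        ,   1.        ]]), 'k1': 0.001206267748601662, 'cam_to_world': array([[-0.70034893,  0.56301743, -0.43877414,  1.25904876],
       [ 0.71370772,  0.56225413, -0.4177219 ,  0.68077758],
       [ 0.01151786, -0.60570758, -0.79560396,  1.45137412],
       [ 0.        ,  0.        ,
[... 341 characters left out ...]
73770582, -0.84787972],
       [-0.02277981, -0.8522305 , -0.52267031,  0.75701064],
       [ 0.        ,  0.        ,  0.        ,  1.        ]])}
wrist {'mtx': array([[320.543234  ,   0.        , 315.05996573],
       [  0.        , 320.543234  , 194.97505537],
       [  0.        ,   0.        ,   1.        ]]), 'k1': -0.0024782123542862276, 'hand_eye': array([[ 1.11453457e-03, -9.68878910e-01, -2.47532654e-01,
         6.88991409e-02],
       [ 9.99999344e-01,  1.14500580e-03,  2.08532683e-05,
         5.76063021e-05],
       [ 2.63222033e-04, -2.47532515e-01,  9.68879551e-01,
        -2.01210126e-01],
       [ 0.00000000e+00,  0.00000000e+00,  0.00000000e+00,
         1.00000000e+00]])}
```

View pics/scene0.png

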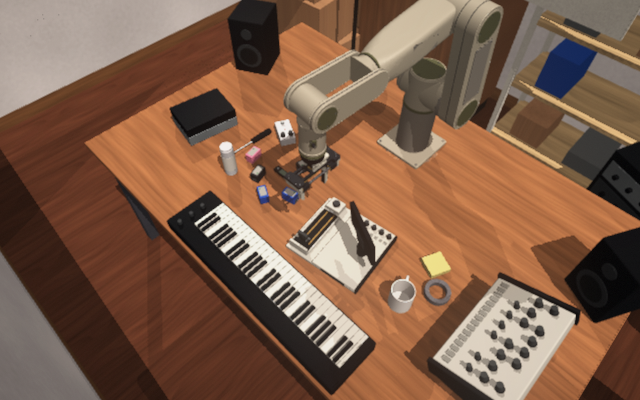

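View pics/side0.png

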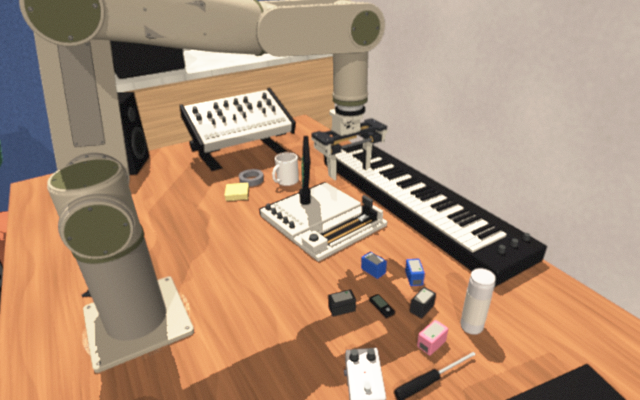

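View pics/wrist0.png

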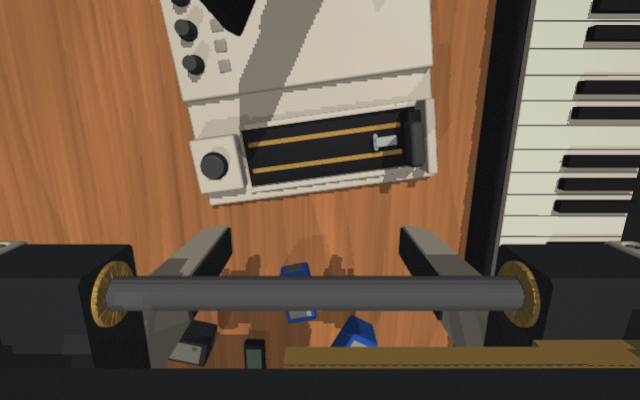

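Run:
```python
from h import *
crop('side',250,130,510,330,3,'c1.png')
crop('scene',210,110,430,300,3.5,'c2.png')
crop('wrist',170,0,450,220,2.8,'c3.png')
```

```text
(no output)
```

View pics/c1.png

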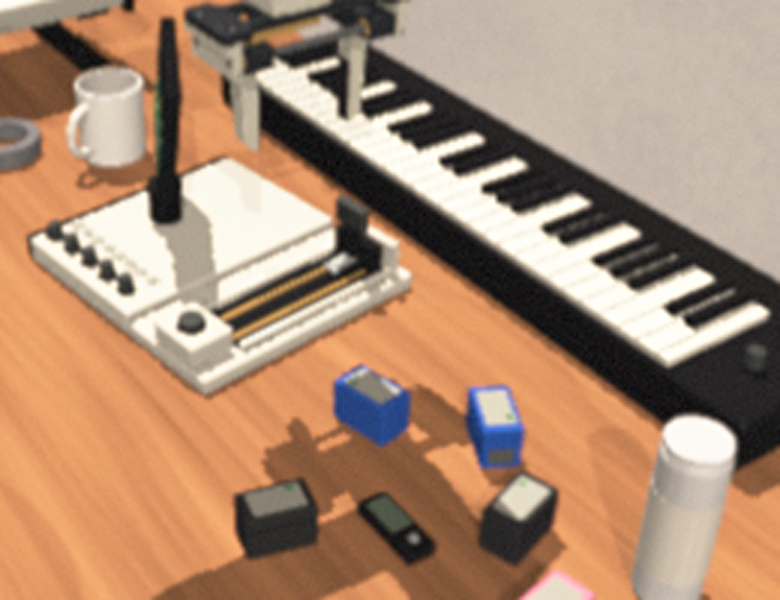

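View pics/c2.png

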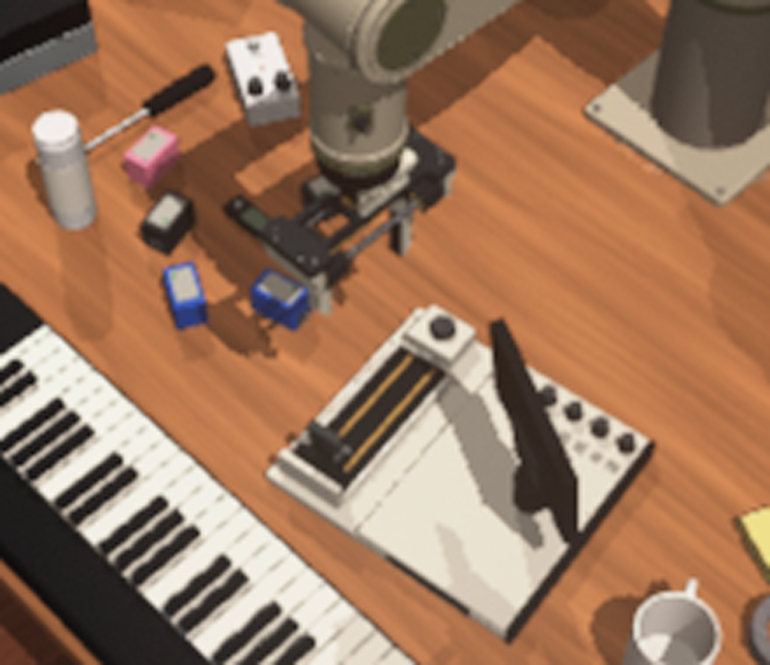

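View pics/c3.png

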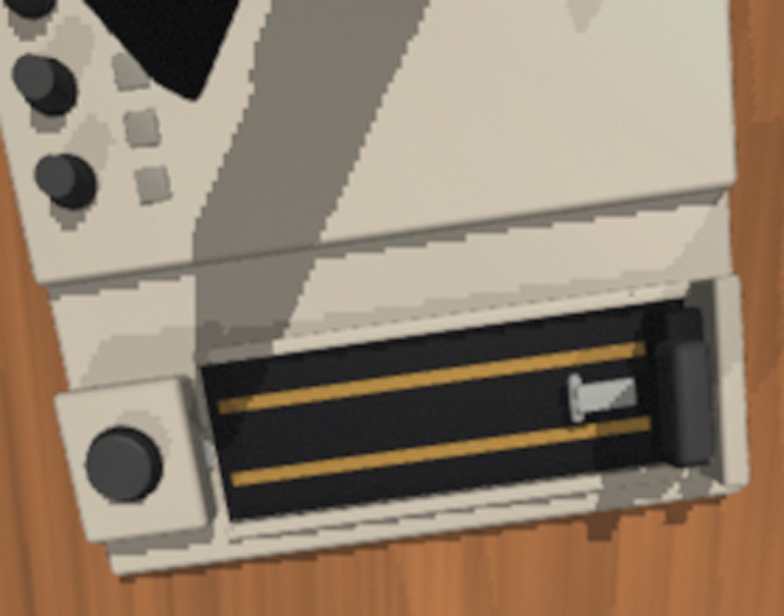

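Run:
```python
from h import *
b=onz('wrist',170+124/2.8,464/2.8,.05); h=onz('wrist',170+690/2.8,402/2.8,.092)
print(b,h,dep('wrist',214,165),dep('wrist',415,144),dep('wrist',415,144))
v=h-b; print(np.hypot(*v[:2]),np.degrees(np.arctan2(v[1],v[0])))
# deck front corner: crop (38,283) and right (737,185) z=.026 -> base (-135,-30),(135,-30)
p=onz('wrist',170+38/2.8,284/2.8,.026);q=onz('wrist',170+737/2.8,184/2.8,.026)
v=q-p;print(p,q,np.hypot(*v[:2]),np.degrees(np.arctan2(v[1],v[0])))
# end wall outer corners crop (740,277),(748,490) z=.052
p=onz('wrist',170+740/2.8,277/2.8,.052);q=onz('wrist',170+748/2.8,488/2.8,.052)
print(p,q,np.hypot(*(q-p)[:2]),np.degrees(np.arctan2(*(q-p)[:2])))
for n,l in {'packA':(342,303),'packB':(423,302),'blue1':(374,265),'blue2':(415,272),'tuner':(382,305),'pink':(433,337)}.items(): pass
for n,u,v,z in [('A',250+277/3,130+500/3,.042),('B',250+523/3,130+498/3,.042),('blue1',250+373/3,130+385/3,.042),('blue2',250+493/3,130+405/3,.042),('tuner',382,305,.014),('pink',433,330,.042),('pedal',365,380,.04),('can',480,278,.15),('mug',287,158,.092)]:
    print(n,onz('side',u,v,z).round(3),dep('side',u,v))
```

```text
[0.49328245 0.01528811 0.05      ] [0.69074792 0.04245616 0.092     ] [0.49297176 0.01601101 0.04978697] [0.68937515 0.0421047  0.09237018] [0.68937515 0.0421047  0.09237018]
0.1993256491065275 7.83378775221732
[0.45792985 0.08101482 0.026     ] [0.72248407 0.11713368 0.026     ] 0.26700843996673684 7.774369623714796
[0.71746143 0.08277689 0.052     ] [0.72750754 0.00686294 0.052     ] 0.07657579531567162 172.4615385861174
A [ 0.433 -0.225  0.042] [ 0.4331336  -0.22399105  0.04117405]
B [ 0.595 -0.325  0.042] [ 0.5943144  -0.3258784   0.04267637]
blue1 [ 0.579 -0.151  0.042] [ 0.5790894  -0.15137356  0.04248246]
blue2 [ 0.649 -0.227  0.042] [ 0.64954678 -0.22689831  0.04142501]
tuner [ 0.512 -0.274  0.014] [ 0.51141818 -0.27522779  0.01562288]
pink [ 0.541 -0.413  0.042] [ 0.53963064 -0.4140511   0.04388993]
pedal [ 0.348 -0.435  0.04 ] [ 0.34917552 -0.43387929  0.03788453]
can [ 0.642 -0.427  0.15 ] [ 0.64237547 -0.42693855  0.15009097]
mug [0.615 0.419 0.092] [0.633195   0.45800588 0.0713089 ]
```

```bash
python3 -m handwheel '0.6 0.3 0 0 0 0.8 0; 1.2 0.6 -0.3 0 0 1.56 0; 1.8 0.85 -0.8 0 0 1.56 0; 1.8 0.85 -0.8 0 0 1.56 0;1.8 0.85 -0.8 0 0 1.56 0'
python3 - <<'E'
from h import *
snap('wrist','w1.png');snap('side','s1.png');print(r.sense()['ee_pos'],r.sense()['ee_rot'])
E
```

```text
time_s: 0.78
ee_pos: [0.6896, 0.0423, 0.1435]
ee_rot: [-180.0, 0.0, 97.8]
wrist_force: [-0.2, -1.0, 0.2]
opening: 1.003
[0.69020069 0.04211    0.14520535] [1.79890181e+02 2.32311166e-02 9.77789928e+01]
```

View pics/w1.png

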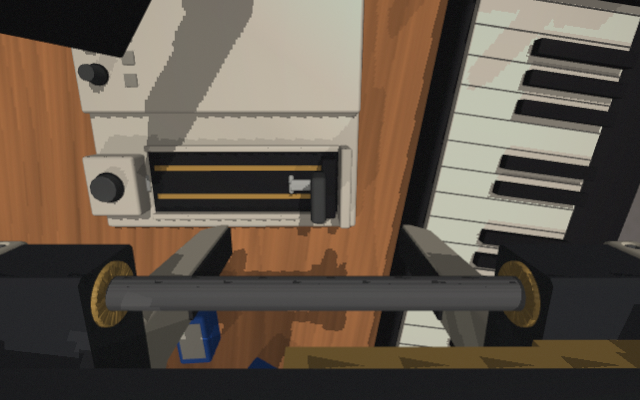

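View pics/s1.png

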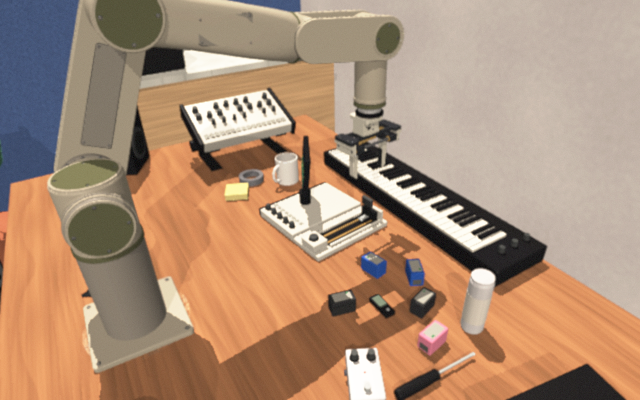

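Run:
```python
from h import *
crop('wrist',70,130,370,240,2.6,'c4.png')
print(onz('wrist',318,196,.092),dep('wrist',318,200),dep('wrist',318,180))
print(onz('wrist',106,187,.05))
print(onz('wrist',315,200,0), onz('wrist',115,200,0))
snap('scene','sc1.png')
```

```text
[0.69158489 0.04611358 0.092     ] [0.69205114 0.04279083 0.09207248] [0.68973752 0.05926508 0.09196659]
[0.49387166 0.01662365 0.05      ]
[0.69294147 0.01760506 0.        ] [ 0.47183002 -0.01301789  0.        ]
```

View pics/c4.png

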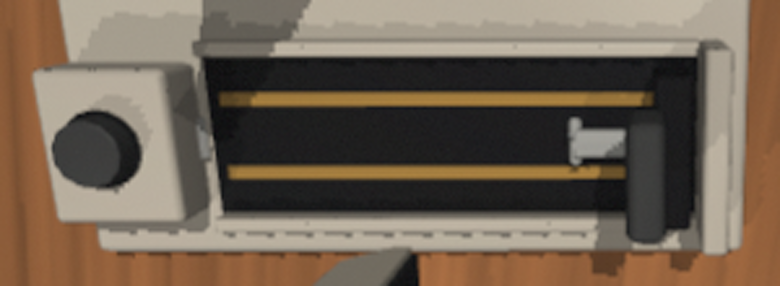

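View pics/sc1.png

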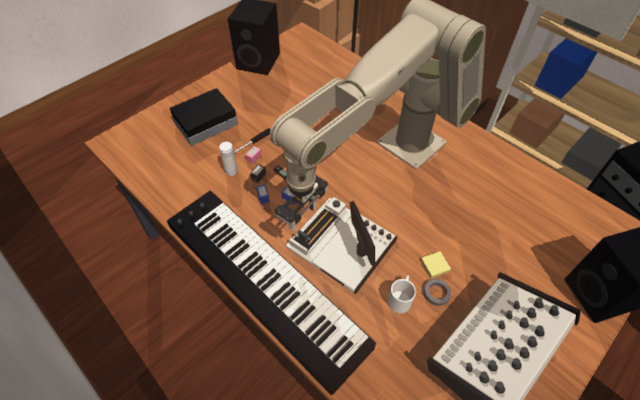

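```bash
python3 -m handwheel '0 0.06 -0.8 0 0 0 0.4; 0 0.06 -1.6 0 0 0 0.4; 0 0.06 -1.6 0 0 0 0.6; 0 0.06 -1.6 0 0 0 1; 0 0.06 -1.6 0 0 0 1; 0 0.06 -1.6 0 0 0 1;0 0.06 -1.6 0 0 0 1;0 0.06 -1.6 0 0 0 1'
```

```text
time_s: 1.92
ee_pos: [0.6901, 0.0456, 0.0637]
ee_rot: [180.0, 0.0, 97.8]
wrist_force: [-0.4, 0.1, -0.5]
opening: 0.187
```

```bash
python3 -m handwheel '0 0 0 0 0 0 1; 0 0 0 0 0 0 1; -0.4 -0.056 0 0 0 0 1; -0.9 -0.125 0 0 0 0 1; -1.4 -0.194 0 0 0 0 1; -1.9 -0.264 0 0 0 0 1; -2.4 -0.333 0 0 0 0 1; -2.4 -0.333 0 0 0 0 1'
python3 -m handwheel '-0.3 -0.042 0 0 0 0 1; -0.6 -0.083 0 0 0 0 1; -0.85 -0.118 0 0 0 0 1; -0.98 -0.136 0 0 0 0 1; -1.02 -0.142 0 0 0 0 1; -1.02 -0.142 0 0 0 0 1'
```

```text
time_s: 2.92
ee_pos: [0.5689, 0.0288, 0.0634]
ee_rot: [-180.0, -0.0, 97.8]
wrist_force: [1.4, -0.0, -0.1]
opening: 0.006
time_s: 3.68
ee_pos: [0.5193, 0.0218, 0.0637]
ee_rot: [180.0, 0.0, 97.8]
wrist_force: [0.1, 0.1, -0.4]
opening: 0.007
```

Run:
```python
from h import *
snap('wrist','w2.png');snap('side','s2.png');crop('side',240,80,420,260,4,'c5.png')
```

```text
(no output)
```

View pics/c5.png

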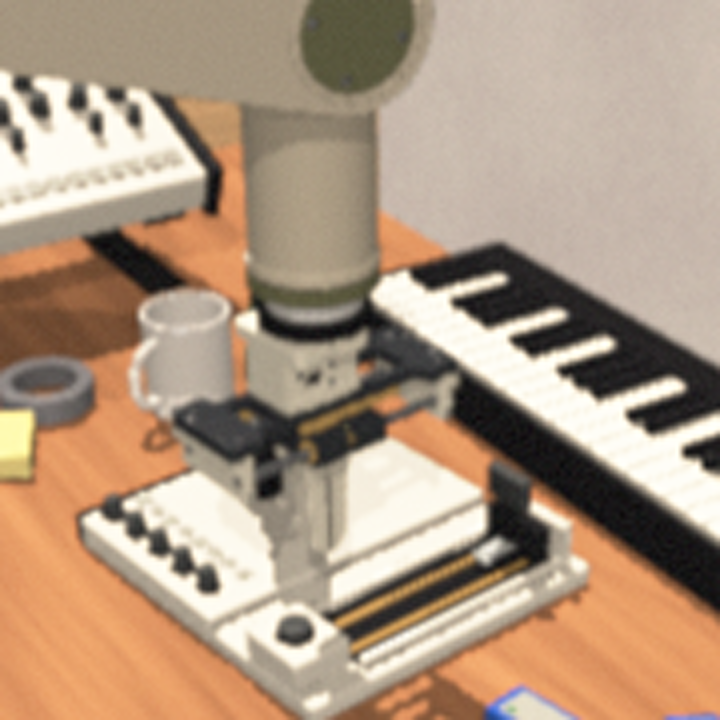

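View pics/w2.png

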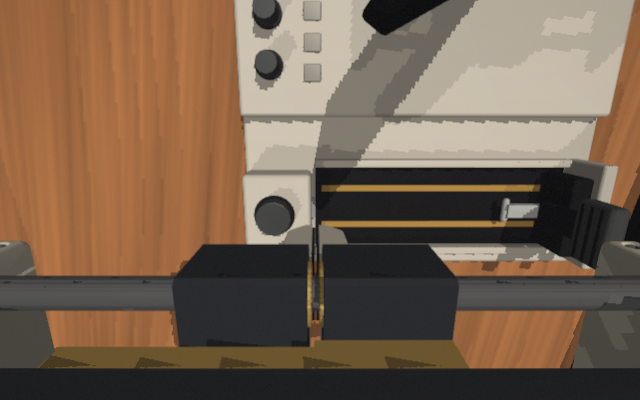

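```bash
python3 -m handwheel '0 0 1 0 0 0 0.5; 1 0.139 1 0 0 0 0.4;2 0.278 1 0 0 0 0.4; 3 0.417 1 0 0 0 0.4; 3.42 0.475 1 0 0 0 0.4; 3.42 0.475 1 0 0 0 0.4;3.42 0.475 1 0 0 0 0.4;3.42 0.475 1 0 0 0 0.4'
python3 - <<'E'
from h import *
snap('wrist','w3.png');snap('side','s3.png');crop('side',300,100,440,240,4,'c6.png')
E
```

```text
time_s: 4.78
ee_pos: [0.6893, 0.0454, 0.1138]
ee_rot: [-180.0, 0.0, 97.8]
wrist_force: [0.0, -0.1, 1.1]
opening: 0.598
```

View pics/c6.png

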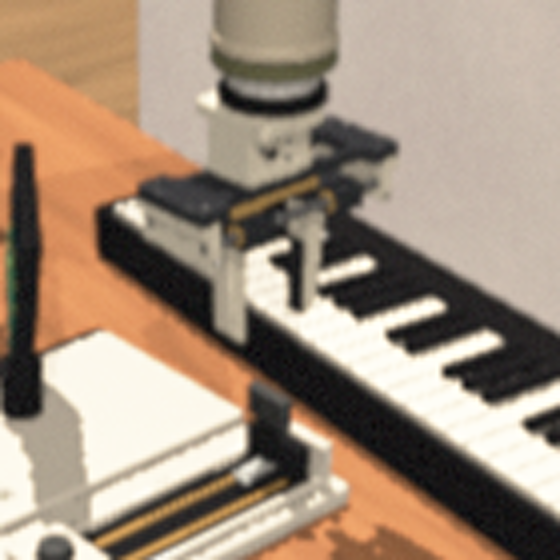

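View pics/w3.png

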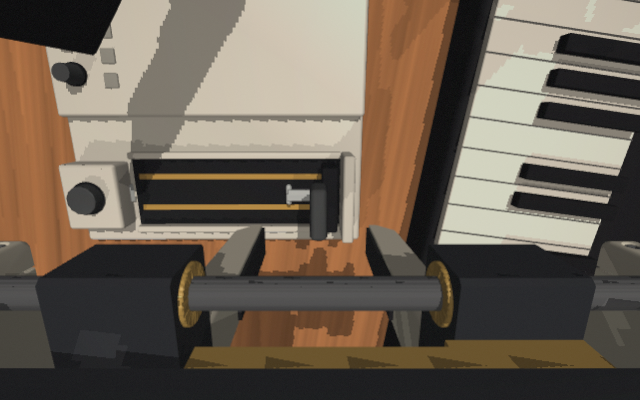

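```bash
cat >> h.py <<'E'
def proj(n,P,z=None):
    if z is None: z=np.load('%s.npz'%n)
    M,c=T(n,z); q=np.linalg.inv(M)@np.append(P,1); 
    p,_=cv2.projectPoints(q[None,:3].astype(float),np.zeros(3),np.zeros(3),np.array(c['mtx']),np.array([c['k1'],0,0,0,0.])); return p[0,0]
E
python3 - <<'E'
from h import *
P=np.array([.6893,.0454,.1138])
print((proj('side',P)-[300,100])*4, proj('wrist',P), proj('scene',P))
print((proj('side',np.array([.691,.0455,.092]))-[300,100])*4)
print(dep('side',300+268/4,100+390/4),dep('side',300+262/4,100+405/4), dep('side',300+230/4,100+330/4),dep('wrist',318,210))
print((proj('side',np.array([.691,.0455,.063]))-[300,100])*4)
E
```

```text
[262.48595345 364.62275303] [314.85722566 220.62150266] [303.70755787 229.28403047]
[263.48655775 389.20913638]
[0.69222341 0.04149242 0.09292763] [0.68713233 0.04150221 0.08152371] [0.65033741 0.03252599 0.1608265 ] [0.69143054 0.04648268 0.0923723 ]
[262.44240318 422.14714565]
```

Run:
```python
from h import *
for y in range(250,352,8): print(y,dep('side',300+230/4,100+y/4,0), dep('side',300+303/4,100+y/4,0))
crop('side',340,130,400,200,8,'c7.png')
```

```text
250 [0.6473701  0.03012178 0.22578276] [0.71934102 0.04147025 0.20146534]
258 [0.64786217 0.03064669 0.21928329] [0.7184054  0.03986496 0.1959801 ]
266 [0.6464061  0.0283977  0.21446036] [0.71869112 0.03983416 0.18947548]
274 [0.64743879 0.02968933 0.20741821] [0.71932496 0.04024956 0.18264608]
282 [0.64649442 0.02816671 0.20210612] [0.71980763 0.04046691 0.17590303]
290 [0.6479017  0.02998797 0.19463937] [0.72105197 0.04166262 0.16847204]
298 [0.6497996  0.03250474 0.18666097] [0.72172202 0.04211478 0.16148283]
306 [0.64972553 0.03221569 0.18044899] [0.71798666 0.03689277 0.15828827]
314 [0.64943975 0.03162447 0.17440584] [0.81979646 0.16747221 0.06220564]
322 [0.64896094 0.03075783 0.16851997] [0.81019379 0.15464464 0.06331718]
330 [0.64955101 0.03140874 0.16158307] [0.80238941 0.14413742 0.06295772]
338 [0.79191777 0.23344089 0.01673342] [0.80131178 0.14227953 0.05659775]
346 [0.79258538 0.23415494 0.00815427] [0.79556602 0.13442525 0.05451028]
```

View pics/c7.png

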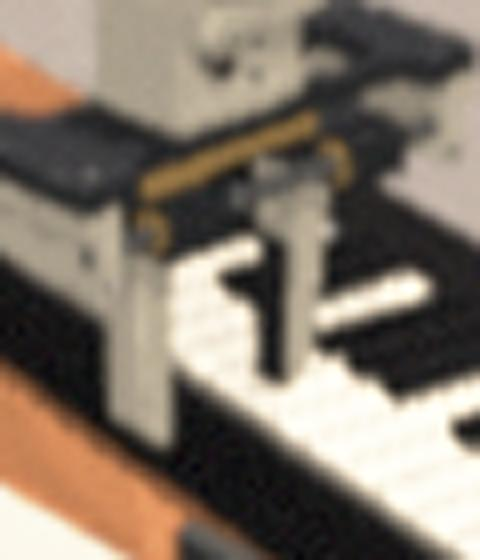

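Run:
```python
from h import *
for z in (.0637,.107): print((proj('side',np.array([.5193,.0218,z]))-[240,80])*4)
for z in (.1825,.226): print(proj('side',np.array([.5994,0,z])), proj('side',np.array([.5994-.055,0,z])))
```

```text
[322.31230711 586.93900855]
[320.57453347 535.28354468]
[348.95149519 185.36577334] [331.66129992 190.9366983 ]
[349.05719099 171.07789394] [331.42264493 176.45753427]
```

```bash
python3 -m handwheel '0 0 0 0 0 0 1;0 0 0 0 0 0 1;0 0 0 0 0 0 1;0 0 0 0 0 0 1;0 0 0 0 0 0 1'
python3 - <<'E'
from h import *
snap('wrist','w4.png');snap('side','s4.png');crop('side',340,130,400,200,8,'c7.png')
for y in range(150,200,3):print(y,[dep('side',x,y,0).round(3) for x in (363,367,371)])
s=r.sense();print(s['ee_pos'],s['qpos'])
E
```

```text
time_s: 5.5
ee_pos: [0.69, 0.0455, 0.1135]
ee_rot: [-180.0, -0.0, 97.8]
wrist_force: [0.1, 0.1, -0.5]
opening: 0.112
150 [array([0.662, 0.026, 0.261]), array([0.672, 0.022, 0.26 ]), array([0.682, 0.016, 0.26 ])]
153 [array([0.659, 0.022, 0.255]), array([0.665, 0.012, 0.257]), array([0.677, 0.009, 0.255])]
156 [array([0.651, 0.011, 0.252]), array([0.661, 0.005, 0.252]), array([0.675, 0.006, 0.248])]
159 [array([0.666, 0.03 , 0.231]), array([0.661, 0.006, 0.243]), array([0.698, 0.036, 0.22 ])]
162 [array([0.67 , 0.036, 0.219]), array([0.685, 0.037, 0.214]), array([0.701, 0.04 , 0.208])]
165 [array([0.671, 0.037, 0.209]), array([0.683, 0.035, 0.206]), array([0.701, 0.039, 0.199])]
168 [array([0.671, 0.037, 0.199]), array([0.684, 0.035, 0.196]), array([0.7  , 0.038, 0.191])]
171 [array([0.672, 0.037, 0.189]), array([0.684, 0.035, 0.187]), array([0.701, 0.039, 0.18 ])]
174 [array([0.672, 0.037, 0.18 ]), array([0.684, 0.035, 0.177]), array([0.704, 0.042, 0.168])]
177 [array([0.673, 0.038, 0.17 ]), array([0.684, 0.033, 0.168]), array([0.7  , 0.036, 0.162])]
180 [array([0.673, 0.038, 0.16 ]), array([0.688, 0.039, 0.154]), array([0.798, 0.165, 0.064])]
183 [array([0.789, 0.197, 0.041]), array([0.792, 0.179, 0.048]), array([0.796, 0.161, 0.055])]
186 [array([0.791, 0.199, 0.027]), array([0.793, 0.18 , 0.036]), array([0.788, 0.15 , 0.051])]
189 [array([0.79 , 0.198, 0.016]), array([0.796, 0.182, 0.022]), array([0.79 , 0.153, 0.038])]
192 [array([0.792, 0.2  , 0.003]), array([0.791, 0.176, 0.015]), array([0.791, 0.153, 0.026])]
195 [array([0.691, 0.06 , 0.093]), array([0.792, 0.176, 0.002]), array([0.79 , 0.151, 0.016])]
198 [array([0.685, 0.051, 0.089]), array([0.688, 0.036, 0.095]), array([0.794, 0.155, 0.001])]
[0.69000296 0.04552832 0.1134986 ] [-4.71828399e-01  2.36770469e+01  7.34807452e+01  1.23948864e-03
  8.28464562e+01 -8.27084804e+00]
```

View pics/c7.png

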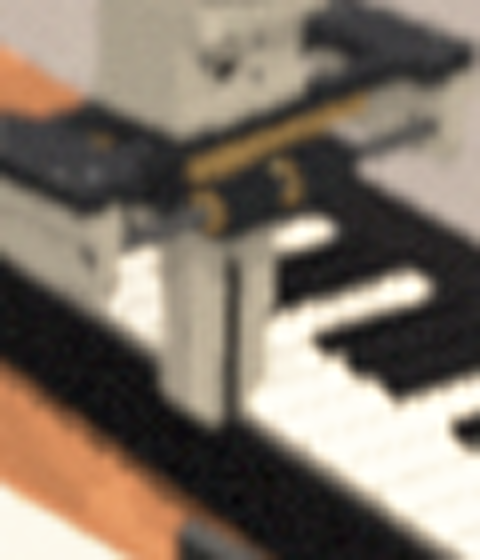

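View pics/w4.png

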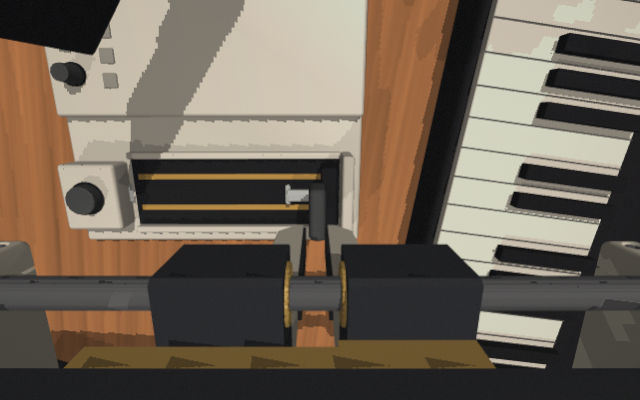

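Run:
```python
from h import *
z=np.load('wrist.npz')
M=np.eye(4);M[:3,:3]=Rm(z['rot']);M[:3,3]=z['pos']
for u in (280,290,345,350):
  for v in (228,232,238,244,255): 
    p=dep('wrist',u,v,0); print(u,v,None if p is None else (p.round(3), (np.linalg.inv(M)@np.append(p,1))[:3].round(3)))
```

```text
280 228 (array([0.662, 0.003, 0.024]), array([-0.038, -0.034,  0.09 ]))
280 232 (array([0.671, 0.053, 0.161]), array([ 0.01 , -0.018, -0.047]))
280 238 (array([0.672, 0.053, 0.169]), array([ 0.01 , -0.017, -0.056]))
280 244 (array([0.676, 0.08 , 0.238]), array([ 0.036, -0.009, -0.125]))
280 255 (array([0.677, 0.081, 0.245]), array([ 0.037, -0.008, -0.132]))
290 228 (array([0.676, 0.054, 0.155]), array([ 0.01 , -0.013, -0.041]))
290 232 (array([0.676, 0.054, 0.161]), array([ 0.01 , -0.013, -0.048]))
290 238 (array([0.677, 0.054, 0.169]), array([ 0.01 , -0.012, -0.055]))
290 244 (array([0.677, 0.054, 0.176]), array([ 0.01 , -0.011, -0.062]))
290 255 (array([0.679, 0.077, 0.236]), array([ 0.032, -0.007, -0.123]))
345 228 (array([0.705, 0.058, 0.155]), array([ 0.01 ,  0.016, -0.041]))
345 232 (array([0.704, 0.058, 0.161]), array([ 0.01 ,  0.015, -0.047]))
345 238 (array([0.703, 0.057, 0.169]), array([ 0.01 ,  0.015, -0.055]))
345 244 (array([0.693, 0.083, 0.239]), array([ 0.037,  0.008, -0.125]))
345 255 (array([0.692, 0.082, 0.244]), array([ 0.036,  0.007, -0.131]))
350 228 (array([0.724, 0.022, 0.053]), array([-0.028,  0.03 ,  0.061]))
350 232 (array([0.706, 0.058, 0.161]), array([ 0.01 ,  0.018, -0.047]))
350 238 (array([0.706, 0.058, 0.169]), array([ 0.01 ,  0.017, -0.055]))
350 244 (array([0.694, 0.083, 0.238]), array([ 0.036,  0.009, -0.125]))
350 255 (array([0.693, 0.083, 0.245]), array([ 0.036,  0.008, -0.131]))
```

```bash
python3 -m handwheel '0 0 0 0 0 0 0.4;0.02 0 0 0 0 0 0.4;0.02 0 0 0 0 0 0.4;0.02 0 -0.6 0 0 0 0.4;0.02 0 -1.1 0 0 0 0.4;0.02 0 -1.1 0 0 0 0.4'
python3 - <<'E'
from h import *
snap('side','s5.png');crop('side',330,140,400,210,8,'c8.png'); print(r.sense()['ee_pos'],r.sense()['wrist_force'])
E
```

```text
time_s: 6.35
ee_pos: [0.6887, 0.0455, 0.0555]
ee_rot: [-179.7, -0.0, 97.8]
wrist_force: [-0.8, 0.5, -0.5]
opening: 0.587
[0.69012411 0.0455442  0.05767197] [-0.13192929  0.26115544  0.08748764]
```

View pics/c8.png

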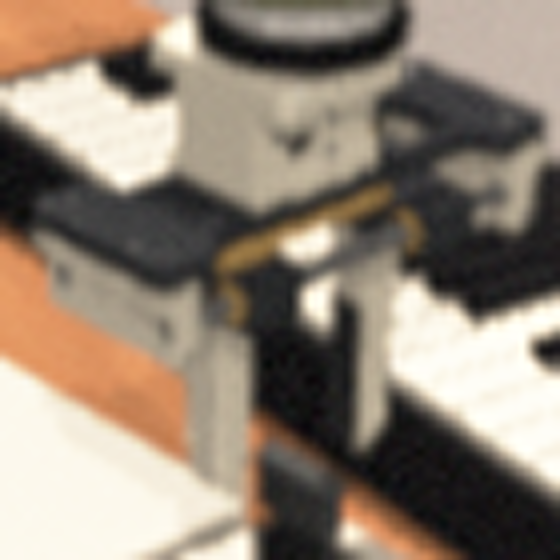

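```bash
python3 -m handwheel '0 0 -0.35 0 0 0 0.4;0 0 -0.66 0 0 0 0.4;0 0 -0.66 0 0 0 0.4;0 0 -0.66 0 0 0 1;0 0 -0.66 0 0 0 1;0 0 -0.66 0 0 0 1;0 0 -0.66 0 0 0 1;0 0 -0.66 0 0 0 1'
```

```text
time_s: 7.4
ee_pos: [0.6913, 0.0456, 0.0257]
ee_rot: [180.0, 0.0, 97.8]
wrist_force: [2.7, 1.0, -1.3]
opening: 0.128
```

```bash
python3 -m handwheel '0 0 0 0 0 0 1;0 0 0 0 0 0 1'
```

```text
time_s: 7.65
ee_pos: [0.6915, 0.0455, 0.0257]
ee_rot: [179.9, 0.0, 97.8]
wrist_force: [3.8, 0.8, -1.6]
opening: 0.129
```

```bash
python3 -m handwheel '-0.2 -0.028 0 0 0 0 1;-0.5 -0.069 0 0 0 0 1;-0.8 -0.111 0 0 0 0 1;-1.1 -0.153 0 0 0 0 1;-1.4 -0.194 0 0 0 0 1;-1.7 -0.236 0 0 0 0 1;-2 -0.278 0 0 0 0 1'
```

```text
time_s: 8.52
ee_pos: [0.5927, 0.032, 0.0257]
ee_rot: [179.7, -0.0, 97.8]
wrist_force: [14.2, 2.6, -9.7]
opening: 0.123
```

```bash
python3 -m handwheel '-0.3 -0.042 0 0 0 0 1;-0.6 -0.083 0 0 0 0 1;-0.9 -0.125 0 0 0 0 1;-1.15 -0.16 0 0 0 0 1;-1.36 -0.189 0 0 0 0 1;-1.42 -0.197 0 0 0 0 1;-1.42 -0.197 0 0 0 0 1;-1.42 -0.197 0 0 0 0 1'
```

```text
time_s: 9.52
ee_pos: [0.5217, 0.022, 0.0261]
ee_rot: [179.8, 0.0, 97.8]
wrist_force: [9.0, 1.5, -5.2]
opening: 0.13
```

```bash
python3 -m handwheel '-0.03 -0.004 0 0 0 0 1;-0.03 -0.004 0 0 0 0 1;0.04 0.006 0 0 0 0 1;0.08 0.011 0 0 0 0 1;0.08 0.011 0 0 0 0 1'
```

```text
time_s: 10.15
ee_pos: [0.5258, 0.0226, 0.0262]
ee_rot: [179.8, 0.0, 97.8]
wrist_force: [9.8, 2.6, -5.1]
opening: 0.123
```

```bash
python3 -m handwheel '0.06 0.008 0 0 0 0 1;0.06 0.008 0 0 0 0 1;0.06 0.008 0 0 0 0 1'
```

```text
time_s: 10.52
ee_pos: [0.5275, 0.0228, 0.0261]
ee_rot: [179.9, 0.0, 97.8]
wrist_force: [2.1, 1.5, 4.0]
opening: 0.126
```

```bash
python3 -m handwheel '0 0 0 0 0 0 0.6;0 0 0 0 0 0 0.6;0 0 0 0 0 0 0.6;0 0 0.8 0 0 0 0.4;0 0 1.8 0 0 0 0.3;0 0 2.5 0 0 0 0;0 0 2.5 0 0 0 0;0 0 2.5 0 0 0 0'
python3 - <<'E'
from h import *
snap('wrist','w6.png');snap('side','s6.png');crop('side',240,80,440,260,4,'c9.png')
E
```

```text
time_s: 11.52
ee_pos: [0.5265, 0.0227, 0.1496]
ee_rot: [-179.9, -0.0, 97.8]
wrist_force: [0.1, 0.3, -0.9]
opening: 0.889
```

View pics/w6.png

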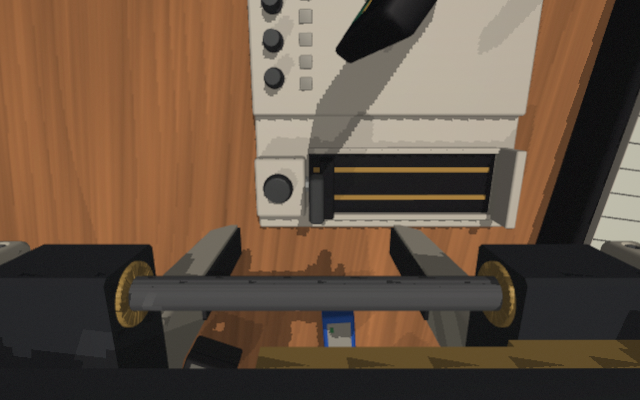

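View pics/s6.png

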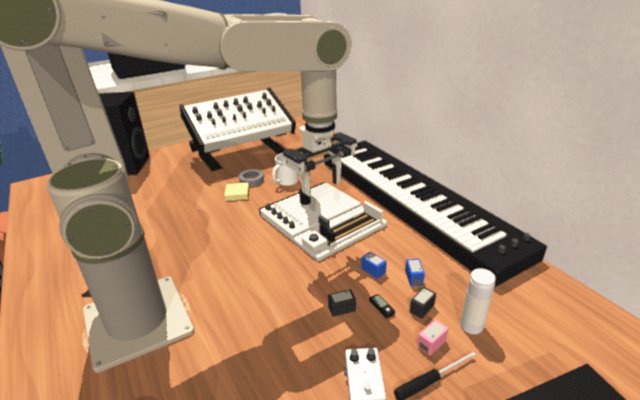

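Run:
```python
from h import *
crop('wrist',240,100,540,240,2.6,'c10.png')
crop('side',320,230,470,360,5,'c11.png')
```

```text
(no output)
```

View pics/c10.png

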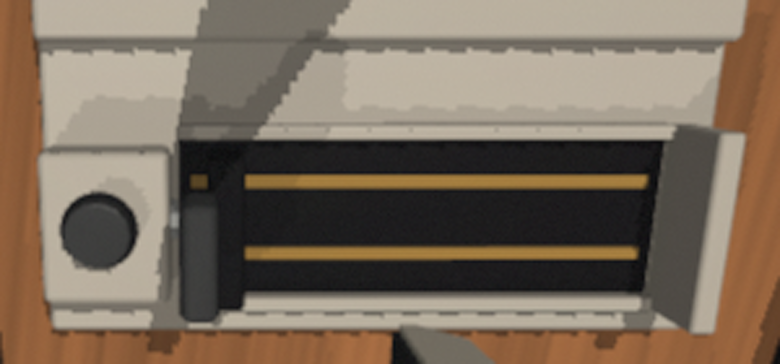

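View pics/c11.png

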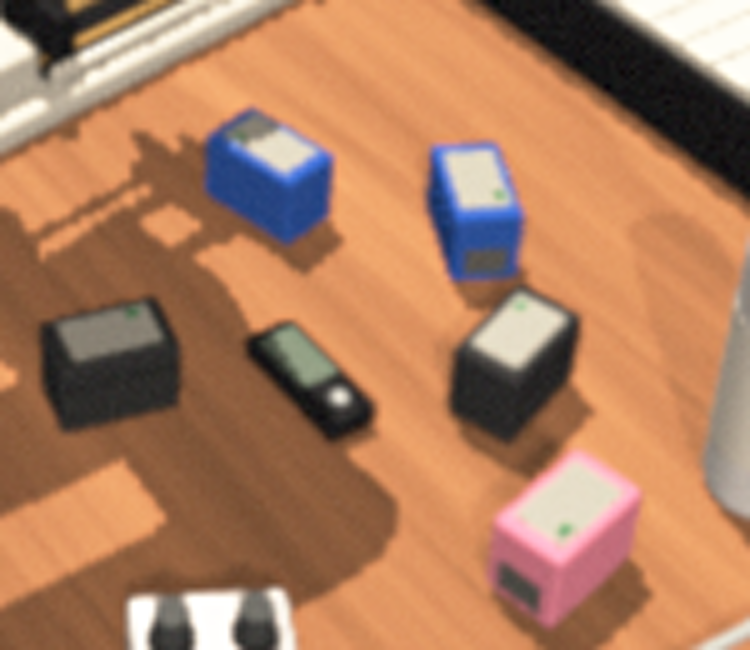

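```bash
cat > fit.py <<'E'
from h import *
def rect(pts):
    P=np.array(pts)[:,:2]; c=P.mean(0)
    e=[P[(i+1)%4]-P[i] for i in range(4)]; L=[np.hypot(*x) for x in e]
    l=e[0]-e[2] if L[0]+L[2]>L[1]+L[3] else e[1]-e[3]
    return c,np.degrees(np.arctan2(l[1],l[0])),np.array(L)
E
python3 - <<'E'
from fit import *
f=lambda u,v,h:onz('wrist',240+u/2.6,100+v/2.6,h)[:2]
obs=[((-110,-100),f(100,230,.05)),((-135,-30),f(35,40,.026)),((135,-30),f(741,40,.026)),
((115,-67.5),f(664,139,.018)),((115,-132.5),f(640,296,.018)),((121,-132),f(713,332,.052)),((121,-67),f(746,134,.052))]
# wall outer unknown; skip last 2 for fit
A=[];B=[]
src=np.array([o[0] for o in obs[:5]])/1000;dst=np.array([o[1] for o in obs[:5]])
cs,cd=src.mean(0),dst.mean(0);H=(src-cs).T@(dst-cd)
th=np.arctan2(H[0,1]-H[1,0],H[0,0]+H[1,1]);R=np.array([[np.cos(th),-np.sin(th)],[np.sin(th),np.cos(th)]])
t=cd-R@cs;print(np.degrees(th),t);print(((src@R.T+t)-dst)*1000)
np.savez('base.npz',R=R,t=t,th=th)
for o in obs: print(o[0],o[1],((o[1]-t)@R*1000).round(1))
def P(n,l):
    w=[onz('side',320+u/5,230+v/5,.042) for u,v in l]; c,a,L=rect(w); print(n,c.round(4),'long axis',a.round(1),(L*1000).round(0)); 
P('A',[(42,326),(155,298),(180,345),(62,366)])
P('B',[(518,287),(578,322),(512,377),(455,346)])
P('blue2',[(432,147),(496,144),(522,215),(450,213)])
P('tuner',[(250,343),(293,321),(374,405),(335,438)])
for p in [(0,-100),(70,-100),(115,-100)]: print(p, R@(np.array(p)/1000)+t)
E
```

```text
7.500896680509536 [0.58576063 0.12861041]
[[-1.99337302 -1.31784834]
 [-1.45270916  0.71419795]
 [ 1.59578632 -0.65391475]
 [ 0.71360135  0.27730151]
 [ 1.13669451  0.98026363]]
(-110, -100) [0.49174947 0.01642439] [-107.9  -99. ]
(-135, -30) [0.45728481 0.08052979] [-133.7  -30.9]
(135, -30) [0.72192588 0.11714417] [133.5 -29.1]
(115, -67.5) [0.70787452 0.07642301] [114.3 -67.7]
(115, -132.5) [0.71593664 0.01127627] [ 113.7 -133.3]
(121, -132) [0.72700326 0.00928096] [ 124.5 -136.7]
(121, -67) [0.71702022 0.08367788] [124.3 -61.7]
A [ 0.432  -0.2243] long axis -15.6 [57. 33. 56. 28.]
B [ 0.5916 -0.3252] long axis -166.4 [34. 51. 30. 53.]
blue2 [ 0.6483 -0.2307] long axis -119.1 [34. 56. 36. 52.]
tuner [ 0.4949 -0.2964] long axis -92.1 [26. 62. 28. 68.]
(0, -100) [0.59881481 0.02946613]
(70, -100) [0.6682158  0.03860404]
(115, -100) [0.71283073 0.04447842]
```

```bash
python3 -m handwheel '0 0 1 0 0 0 0; -0.1 -1.2 2 0 0 0 0; -0.2 -2.4 2.5 0 0 0 0; -0.3 -3.6 2.5 0 0 0 0; -0.4 -4.8 2.5 0 0 0 0; -0.5 -6 2.5 0 0 0 0; -0.5 -7.2 2.5 0 0 0 0; -0.5 -7.8 2.5 0 0 0 0';python3 -m handwheel '0 0 0 0 0 0 0;0 0 0 0 0 0 0';  python3 - <<'E'
from h import *
snap('wrist','w7.png')
E
```

```text
time_s: 12.62
ee_pos: [0.5006, -0.3698, 0.2731]
ee_rot: [-179.9, -0.1, 97.7]
wrist_force: [0.8, 0.7, 0.5]
opening: 1.001
time_s: 12.88
ee_pos: [0.5017, -0.3665, 0.2742]
ee_rot: [-179.9, -0.1, 97.8]
wrist_force: [0.4, 0.8, -1.0]
opening: 1.004
```

View pics/w7.png

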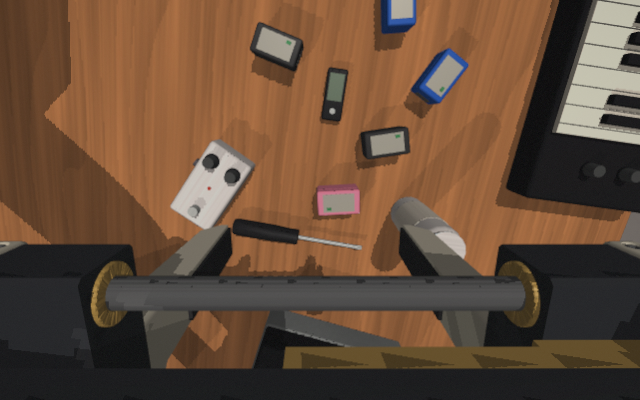

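Run:
```python
from h import *
crop('wrist',240,10,320,80,8,'c12.png');crop('wrist',350,115,420,170,8,'c13.png')
```

```text
(no output)
```

View pics/c12.png

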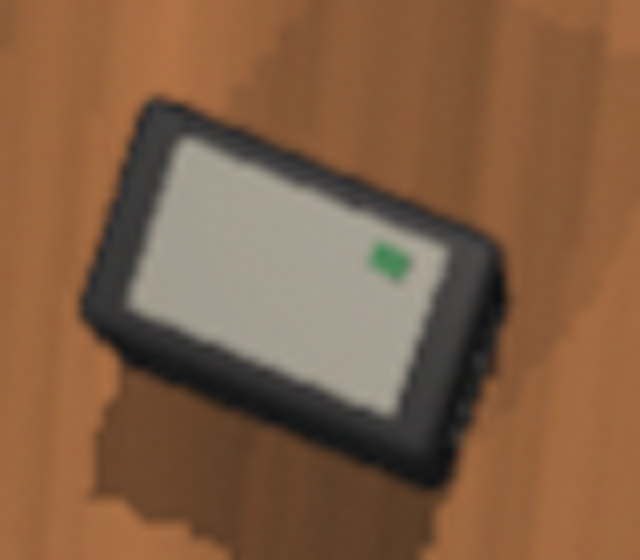

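View pics/c13.png

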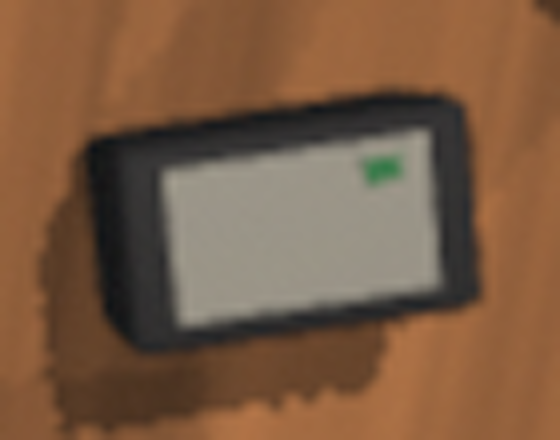

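Run:
```python
from fit import *
for n,o,l in [('A',(240,10),[(183,135),(448,245),(395,417),(128,307)]),('B',(350,115),[(160,170),(432,128),(442,287),(177,328)])]:
    w=[onz('wrist',o[0]+u/8,o[1]+v/8,.042) for u,v in l]; c,a,L=rect(w)
    print(n,c.round(4),a,(L*1000).round(1))
print(r.sense()['ee_pos'],dep('wrist',277,45),dep('wrist',385,142))
```

```text
A [ 0.4326 -0.2223] -13.27440311005401 [43.5 26.5 44.5 26.3]
B [ 0.5941 -0.3237] 16.662368046992516 [45.4 26.5 44.9 26.7]
[ 0.50202588 -0.36606778  0.27468217] [ 0.43383518 -0.22275405  0.04269336] [ 0.58982048 -0.32206504  0.0426214 ]
```

```bash
cat > panel.py <<'E'
from h import *
def cloud(n):
    z=np.load('%s.npz'%n); M,c=T(n,z); d=z['d']; v,u=np.nonzero(d>0)
    q=cv2.undistortPoints(np.stack([u,v],1).astype(float)[:,None],np.array(c['mtx']),np.array([c['k1'],0,0,0,0.]))[:,0]
    D=d[v,u][:,None]; P=np.hstack([q*D,D]); return P@M[:3,:3].T+M[:3,3]
def tobase(P):
    b=np.load('base.npz'); Q=P.copy(); Q[:,:2]=(P[:,:2]-b['t'])@b['R']; return Q
def panel(n):
    Q=tobase(cloud(n)); m=(abs(Q[:,0])<.15)&(Q[:,1]>-.03)&(Q[:,1]<.2)&(Q[:,2]>.10)&(Q[:,2]<.25)
    Q=Q[m]; c=np.median(Q,0); 
    for _ in range(5):
        w,V=np.linalg.eigh(np.cov((Q-Q.mean(0)).T)); nrm=V[:,0]; d=(Q-Q.mean(0))@nrm
        k=abs(d-np.median(d))<max(.004,1.5*np.std(d)); Q=Q[k]
        if k.all(): break
    if nrm[0]<0: nrm=-nrm
    print(n,len(Q),'min',Q.min(0).round(3),'max',Q.max(0).round(3),'n',nrm.round(3),'swivel',np.degrees(np.arctan2(nrm[1],nrm[0])).round(1),'tilt(normal z)',np.degrees(np.arcsin(-nrm[2])).round(1),'std',np.std((Q-Q.mean(0))@nrm).round(4))
    return Q
E
python3 - <<'E'
from panel import *
for n in ('scene','side'):
    snap(n,n+'7.png'); Q=panel(n)
E
```

```text
scene 440 min [-0.042 -0.002  0.1  ] max [0.07  0.161 0.225] n [ 0.827 -0.558 -0.068] swivel -34.0 tilt(normal z) 3.9 std 0.0018
side 238 min [-0.058  0.001  0.103] max [0.056 0.161 0.224] n [ 0.831 -0.54  -0.134] swivel -33.0 tilt(normal z) 7.7 std 0.0019
```

View pics/scene7.png

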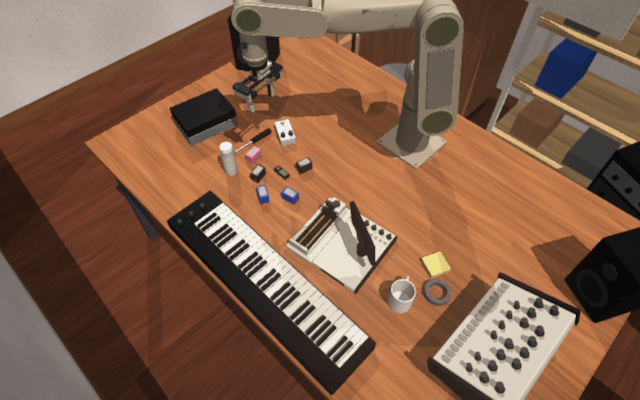

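```bash
python3 -m handwheel '0.9 0.4 0 0 0 0.9 0;1.84 0.85 -0.8 0 0 1.78 0;1.84 0.85 -1.8 0 0 1.78 0;1.84 0.85 -2.8 0 0 1.78 0;1.84 0.85 -3.7 0 0 1.78 0;1.84 0.85 -3.7 0 0 1.78 0;1.84 0.85 -3.7 0 0 1.78 0'
python3 - <<'E'
from h import *
snap('side','s8.png');crop('side',360,220,500,350,5,'c14.png'); print(r.sense()['ee_pos'])
E
```

```text
time_s: 13.9
ee_pos: [0.5952, -0.3248, 0.0931]
ee_rot: [179.9, 0.1, 106.7]
wrist_force: [0.3, 0.0, 1.1]
opening: 1.001
[ 0.59580928 -0.3254012   0.0941097 ]
```

View pics/c14.png

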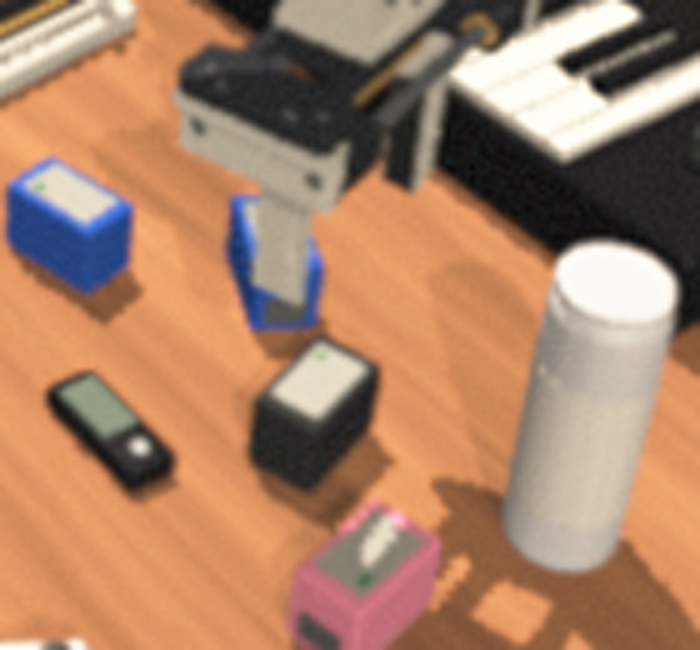

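```bash
python3 -m handwheel '-0.03 0.03 -0.7 0 0 0 0;-0.03 0.03 -1.4 0 0 0 0;-0.03 0.03 -1.9 0 0 0 0;-0.03 0.03 -2.2 0 0 0 0;-0.03 0.03 -2.4 0 0 0 0;-0.03 0.03 -2.4 0 0 0 0'
python3 - <<'E'
from h import *
snap('side','s9.png');crop('side',360,220,500,350,5,'c15.png'); print(r.sense()['ee_pos'])
E
```

```text
time_s: 14.7
ee_pos: [0.5928, -0.3235, -0.029]
ee_rot: [180.0, 0.0, 106.7]
wrist_force: [-0.5, -0.8, -0.0]
opening: 0.998
[ 0.59315066 -0.3236651  -0.02842608]
```

View pics/c15.png

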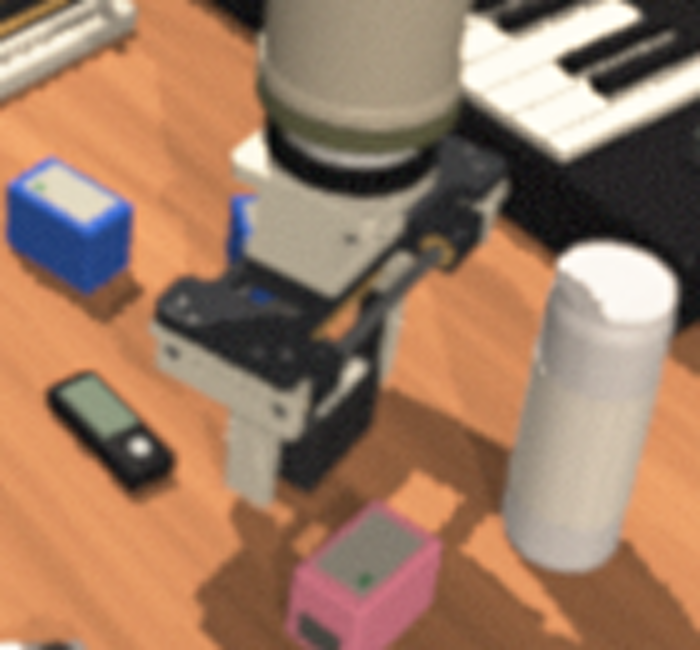

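Fingers straddle the pack. Close and lift.

```bash
python3 -m handwheel '0 0 0 0 0 0 1;0 0 0 0 0 0 1;0 0 0 0 0 0 1;0 0 0 0 0 0 1;0 0 0 0 0 0 1;0 0 0 0 0 0 1'; python3 -m handwheel '0 0 0.5 0 0 0 1;0 0 1 0 0 0 1;0 0 2 0 0 0 1;0 0 2.8 0 0 0 1;0 0 3.2 0 0 0 1;0 0 3.2 0 0 0 1'
```

```text
time_s: 15.5
ee_pos: [0.5926, -0.3233, -0.0293]
ee_rot: [180.0, 0.0, 106.7]
wrist_force: [0.1, 0.3, 2.6]
opening: 0.643
time_s: 16.25
ee_pos: [0.5932, -0.3238, 0.1316]
ee_rot: [179.9, 0.1, 106.7]
wrist_force: [0.4, -0.2, -2.8]
opening: 0.645
```

```bash
python3 -m handwheel '0.2 0.8 0 0 0 2.1 1;0.4 1.7 0 0 0 4.2 1;0.6 2.6 0 0 0 6.3 1;0.8 3.5 0 0 0 8.4 1;1.05 4.5 0 0 0 10.4 1;1.25 5.5 0 0 0 12.4 1;1.5 6.5 0 0 0 14.4 1;1.7 7.27 0 0 0 16.16 1'; python3 -m handwheel '0 0 0 0 0 0 1;0 0 0 0 0 0 1'
python3 - <<'E'
from h import *
snap('wrist','w10.png'); snap('side','s10.png');print(r.sense()['ee_pos'],r.sense()['ee_rot'],r.sense()['opening'])
E
```

```text
time_s: 17.25
ee_pos: [0.6759, 0.0425, 0.1268]
ee_rot: [179.9, -0.3, -172.1]
wrist_force: [0.2, -1.1, -2.1]
opening: 0.64
time_s: 17.5
ee_pos: [0.6761, 0.0399, 0.1278]
ee_rot: [180.0, -0.2, -172.6]
wrist_force: [-0.4, -0.3, -2.4]
opening: 0.644
[0.67664416 0.03902317 0.12901133] [-1.79997761e+02 -1.27997529e-01 -1.72625295e+02] 0.649313849117687
```

View pics/w10.png

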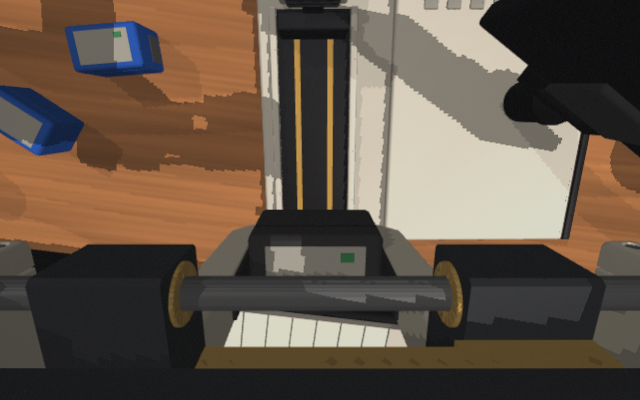

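View pics/s10.png

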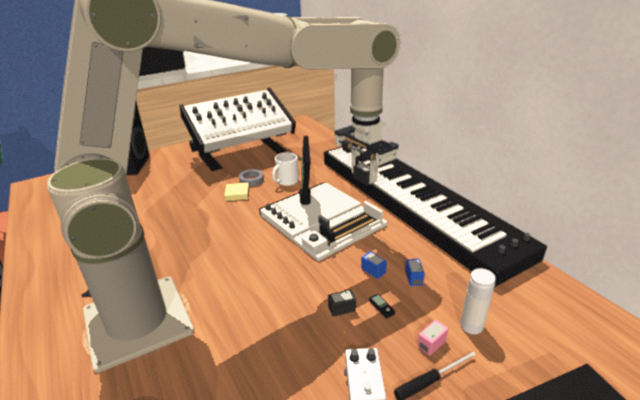

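Run:
```python
from h import *
crop('wrist',240,0,400,240,3.3,'c16.png')
```

```text
(no output)
```

View pics/c16.png

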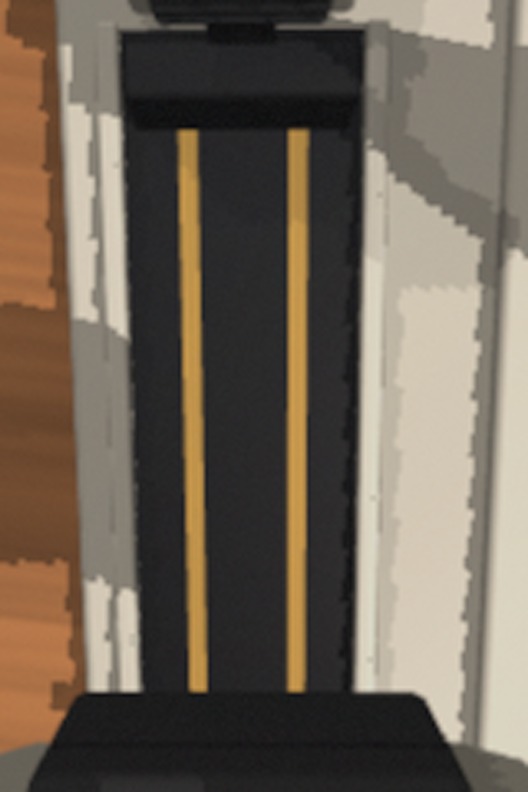

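Run:
```python
from h import *
f=lambda u,v,h:onz('wrist',240+u/3.3,v/3.3,h)[:2]
m1=(f(189,130,.017)+f(298,130,.017))/2; m2=(f(199,690,.017)+f(297,690,.017))/2
e1=(f(127,130,.017)+f(360,130,.024))/2
print(m1,m2,np.degrees(np.arctan2(*(m2-m1)[::-1])))
i1=(f(124,130,.024)+f(362,130,.024))/2; i2=(f(142,690,.024)+f(355,690,.024))/2
print(i1,i2,np.degrees(np.arctan2(*(i2-i1)[::-1])), [np.linalg.norm(f(a,y,.024)-f(b,y,.024)) for a,b,y in ((124,362,130),(142,355,690))])
z=np.load('wrist.npz');p=z['pos'][:2];d=(m2-m1)/np.linalg.norm(m2-m1);print('TCP lateral',(p-m1)@[-d[1],d[0]],'along',(p-m1)@d, p)
d=(i2-i1)/np.linalg.norm(i2-i1);print('TCP lateral',(p-i1)@[-d[1],d[0]])
```

```text
[0.5446491  0.02218163] [0.70162599 0.04411678] 7.954715032182635
[0.5461091  0.02226423] [0.69953385 0.04398904] 8.05944914620707 [np.float64(0.06316152642346587), np.float64(0.06410131788931729)]
TCP lateral -0.0006025588220215554 along 0.1326438804809863 [0.67610004 0.0399415 ]
TCP lateral -0.0007221234845164458
```

```bash
python3 -m handwheel '0 0.024 -0.7 0 0 0.1 1;0 0.024 -1.4 0 0 0.1 1;0 0.024 -2 0 0 0.1 1;0 0.024 -2.4 0 0 0.1 1;0 0.024 -2.5 0 0 0.1 1;0 0.024 -2.5 0 0 0.1 1'
python3 - <<'E'
from h import *
snap('side','s11.png');crop('side',310,150,420,260,6,'c17.png');snap('scene','sc11.png');crop('scene',270,180,390,290,6,'c18.png');
s=r.sense();print(s['ee_pos'],s['wrist_force'],s['ee_rot'])
E
```

```text
time_s: 18.35
ee_pos: [0.678, 0.0411, 0.0062]
ee_rot: [-180.0, 0.0, -172.0]
wrist_force: [0.7, -0.6, -0.2]
opening: 0.646
[0.67877569 0.04128519 0.00727238] [ 0.24339934  0.26589662 -1.22790773] [-1.79976330e+02  1.42589985e-01 -1.72010306e+02]
```

View pics/c17.png

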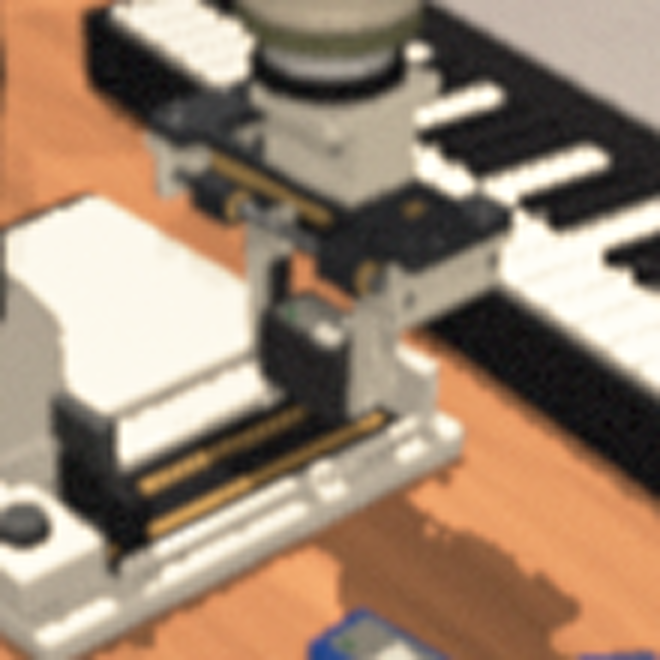

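View pics/c18.png

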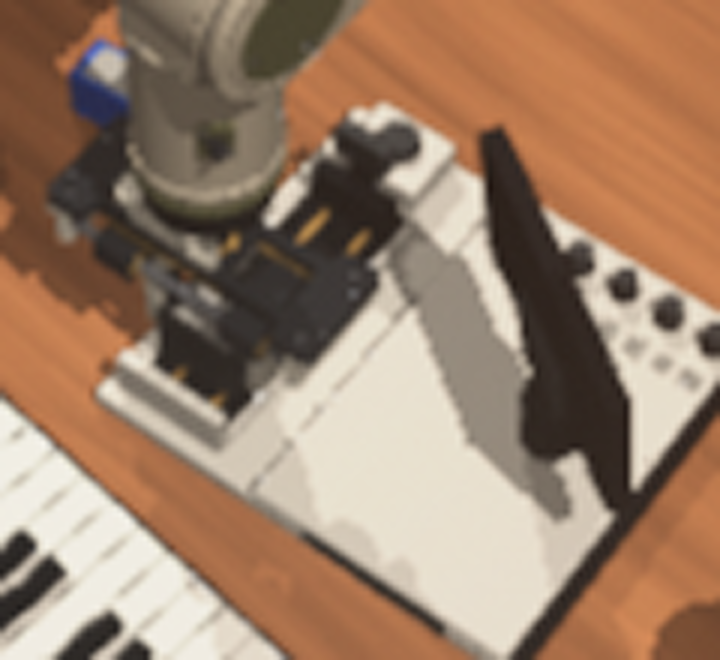

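```bash
python3 -m handwheel '0 0 -0.15 0 0 0 1;0 0 -0.25 0 0 0 1;0 0 -0.33 0 0 0 1;0 0 -0.38 0 0 0 1;0 0 -0.38 0 0 0 1'
```

```text
time_s: 19.08
ee_pos: [0.6774, 0.0415, -0.0109]
ee_rot: [180.0, -0.0, -172.0]
wrist_force: [-11.1, -1.2, 17.8]
opening: 0.645
```

Run:
```python
from h import *
snap('side','s12.png');crop('side',310,150,420,260,6,'c19.png');snap('wrist','w12.png')
s=r.sense();print(s['ee_pos'],s['wrist_force'],s['ee_rot'])
```

```text
[ 0.67742004  0.04153048 -0.01091311] [-11.05314172  -1.11031732  17.48008472] [ 1.79995162e+02 -2.05634046e-02 -1.71975077e+02]
```

View pics/c19.png

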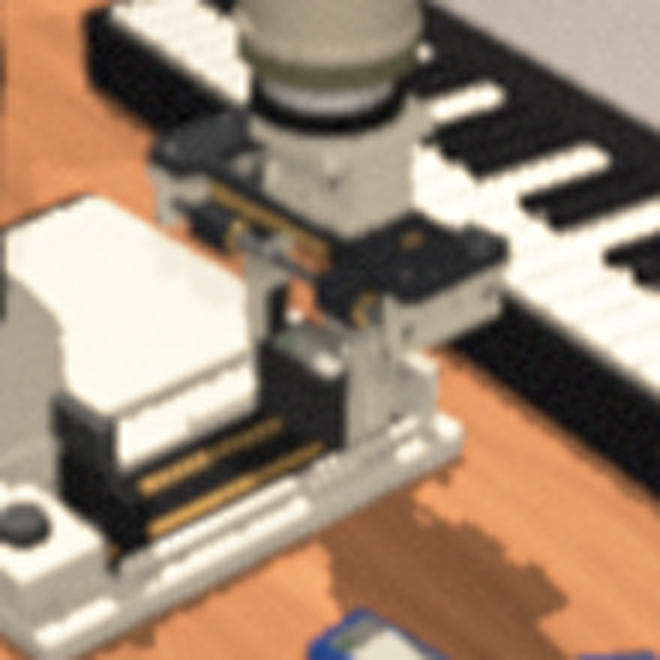

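View pics/w12.png

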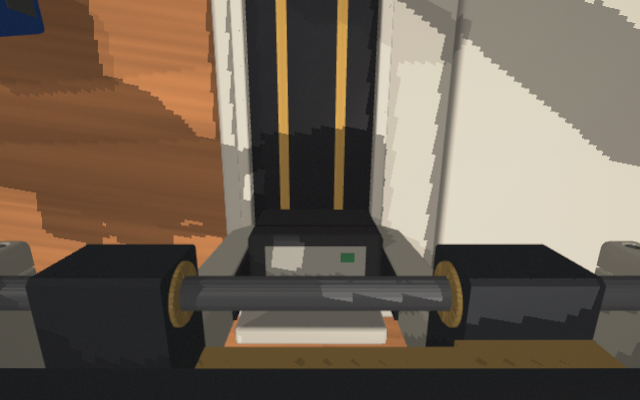

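```bash
python3 -m handwheel '0 0 0 0 0 0 0.15;0 0 0 0 0 0 0.15;0 0 0 0 0 0 0.15;0 0 0.6 0 0 0 0.15;0 0 1.5 0 0 0 0.1;0 0 2.5 0 0 0 0;0 0 3 0 0 0 0'
python3 - <<'E'
from h import *
snap('side','s13.png');crop('side',310,150,420,260,6,'c20.png');snap('wrist','w13.png')
E
```

```text
time_s: 20.05
ee_pos: [0.6795, 0.0414, 0.141]
ee_rot: [-180.0, 0.3, -172.0]
wrist_force: [-0.9, -1.0, 0.4]
opening: 0.998
```

View pics/c20.png

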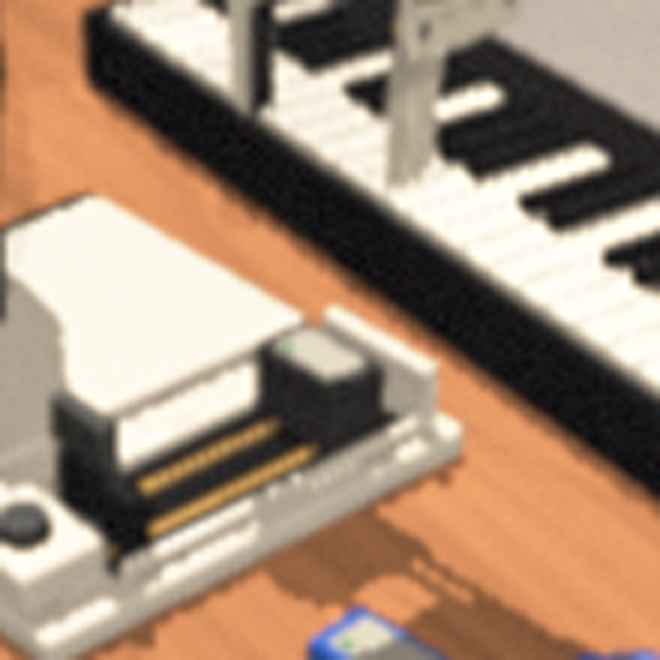

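View pics/s13.png

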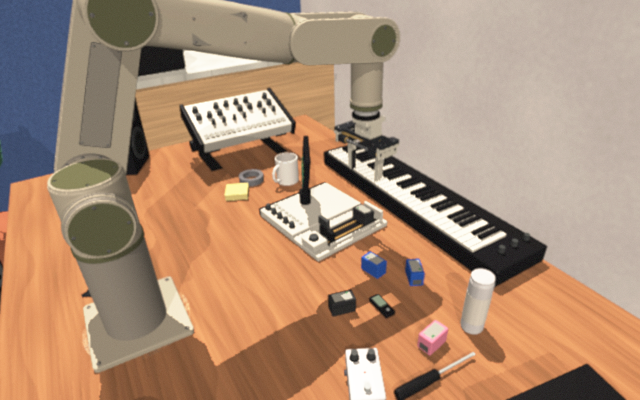

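```bash
python3 -m handwheel '0 -0.6 0.6 0 0 0 0;-0.7 -1.5 1 0 0 -0.6 0;-1.5 -2.4 1 0 0 -1.3 0;-2.4 -3.2 1 0 0 -2 0;-3.3 -4 1 0 0 -2.8 0;-4.2 -4.7 0.5 0 0 -3.6 0;-4.93 -5.28 0 0 0 -4.26 0;-4.93 -5.28 -0.9 0 0 -4.26 0'; python3 -m handwheel '0 0 0 0 0 0 0;0 0 0 0 0 0 0'
python3 - <<'E'
from h import *
snap('side','s14.png');crop('side',290,220,430,350,5,'c21.png');snap('wrist','w14.png'); s=r.sense();print(s['ee_pos'],s['ee_rot'])
E
```

```text
time_s: 21.15
ee_pos: [0.4295, -0.2249, 0.0907]
ee_rot: [-179.9, 0.1, 166.4]
wrist_force: [0.8, -0.0, 0.1]
opening: 1.002
time_s: 21.4
ee_pos: [0.4314, -0.2224, 0.0921]
ee_rot: [180.0, -0.0, 166.7]
wrist_force: [-0.1, 0.4, 0.7]
opening: 1.002
[ 0.43250028 -0.22292116  0.09336124] [-1.79948393e+02  1.40565389e-01  1.66764302e+02]
```

View pics/c21.png

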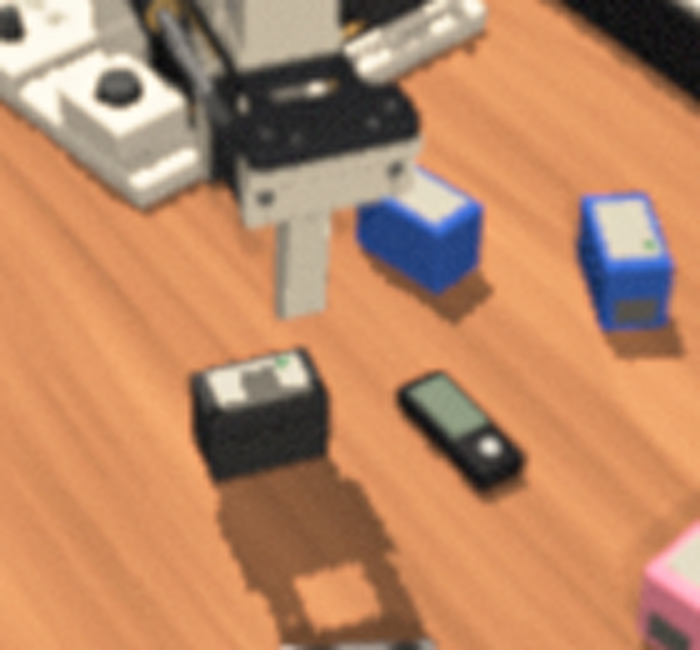

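View pics/w14.png

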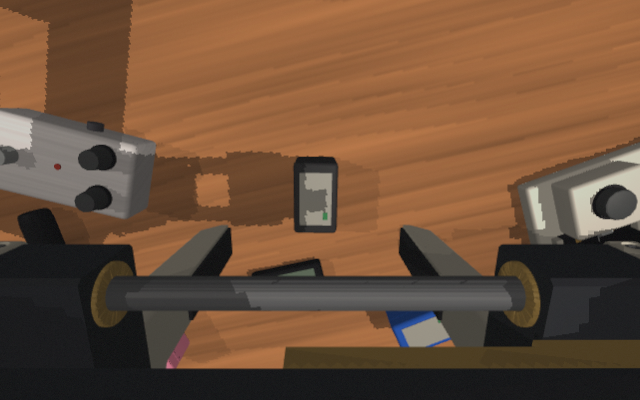

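Run:
```python
from h import *
print(onz('wrist',316,194,.042), dep('wrist',310,205))
```

```text
[ 0.42789089 -0.22030756  0.042     ] [ 0.4356534  -0.22715356  0.0425951 ]
```

```bash
python3 -m handwheel '-0.03 0.02 -0.7 0 0 0 0;-0.03 0.02 -1.4 0 0 0 0;-0.03 0.02 -1.9 0 0 0 0.1;-0.03 0.02 -2.2 0 0 0 0.2;-0.03 0.02 -2.42 0 0 0 0.3;-0.03 0.02 -2.42 0 0 0 0.4;-0.03 0.02 -2.42 0 0 0 1;-0.03 0.02 -2.42 0 0 0 1'; python3 -m handwheel '0 0 0 0 0 0 1;0 0 0 0 0 0 1;0 0 0 0 0 0 1;0 0 0 0 0 0 1;0 0 0 0 0 0 1'
```

```text
time_s: 22.5
ee_pos: [0.4302, -0.2221, -0.0286]
ee_rot: [-180.0, 0.1, 166.7]
wrist_force: [0.4, -0.3, 0.2]
opening: 0.437
time_s: 23.12
ee_pos: [0.4301, -0.222, -0.0287]
ee_rot: [-180.0, 0.1, 166.7]
wrist_force: [-1.4, 0.4, 6.1]
opening: 0.384
```

```bash
python3 -m handwheel '0 0 0.5 0 0 0 1;0 0 1.2 0 0 0 1;0 0 2.2 0 0 0 1;0 0 3.2 0 0 0 1;0 0 3.2 0 0 0 1;0 0 3.2 0 0 0 1'
python3 - <<'E'
from h import *
snap('wrist','w15.png');snap('side','s15.png');s=r.sense();print(s['ee_pos'],s['opening'])
E
```

```text
time_s: 23.88
ee_pos: [0.4289, -0.2212, 0.1294]
ee_rot: [180.0, -0.1, 166.7]
wrist_force: [-0.8, 0.6, -3.4]
opening: 0.383
[ 0.42816949 -0.22070322  0.12826075] 0.384410706566386
```

View pics/w15.png

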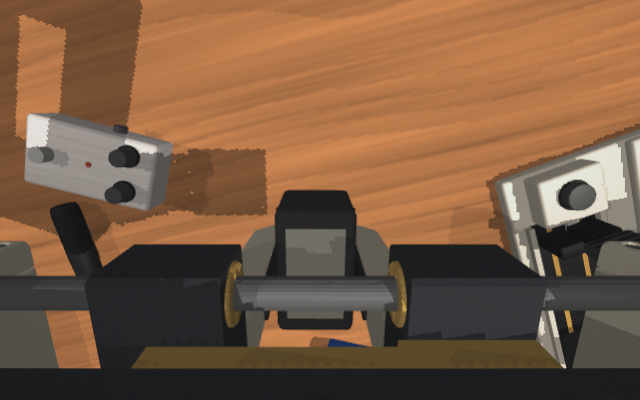

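View pics/s15.png

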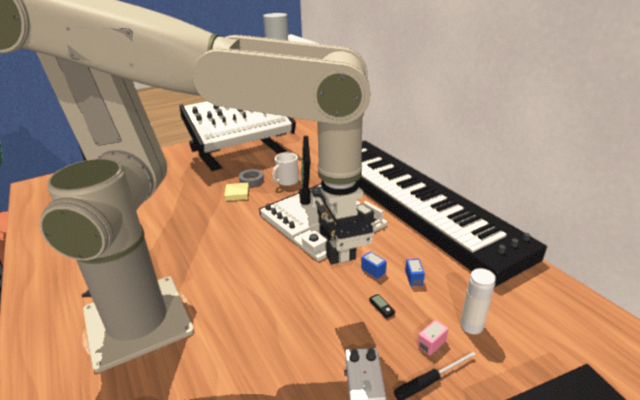

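Run:
```python
from h import *
crop('wrist',230,170,400,340,4.5,'c22.png')
z=np.load('wrist.npz');M=np.eye(4);M[:3,:3]=Rm(z['rot']);M[:3,3]=z['pos']
h=z['pos'][2]+.071
for v in (190,205,209,212,320,324,328):
    p=onz('wrist',315,v,h); print(v,(np.linalg.inv(M)@np.append(p,1))[:3].round(4), dep('wrist',315,v,0))
```

```text
190 [ 0.0373  0.0006 -0.071 ] [ 0.40148812 -0.21414059  0.16308421]
205 [ 0.0308  0.0006 -0.071 ] [ 0.40172778 -0.21421046  0.19136785]
209 [ 0.029   0.0006 -0.071 ] [ 0.4015395  -0.21416944  0.19827303]
212 [ 0.0277  0.0006 -0.071 ] [ 0.40246495 -0.21438783  0.19956397]
320 [-0.0249  0.0006 -0.071 ] [ 0.45391488 -0.22649499  0.19971834]
324 [-0.0271  0.0006 -0.071 ] [ 0.45503977 -0.22676034  0.20108384]
328 [-0.0292  0.0007 -0.071 ] [ 0.45864724 -0.22760825  0.19900149]
```

View pics/c22.png

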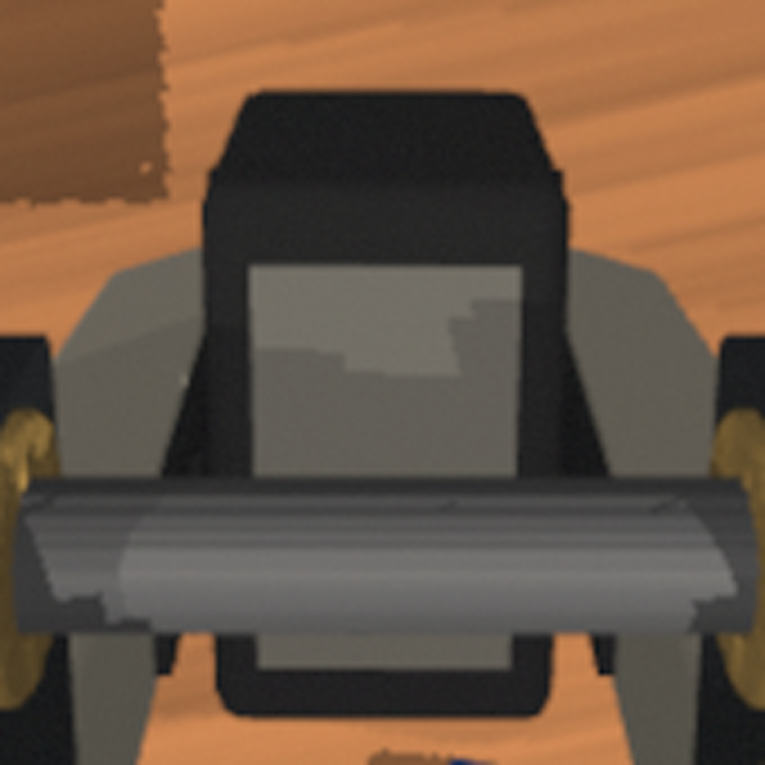

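```bash
python3 -m handwheel '0.3 0.5 0 0 0 -1.8 1;0.8 1.2 0 0 0 -3.6 1;1.3 1.9 0 0 0 -5.4 1;1.8 2.6 0 0 0 -7.2 1;2.3 3.3 0 0 0 -9 1;2.8 4 0 0 0 -10.8 1;3.2 4.6 0 0 0 -12.5 1;3.51 5.03 0 0 0 -13.74 1'; python3 -m handwheel '0 0 0 0 0 0 1;0 0 0 0 0 0 1'
python3 - <<'E'
from h import *
snap('wrist','w16.png'); s=r.sense();print(s['ee_pos'],s['ee_rot'],s['opening'])
crop('wrist',200,100,440,340,3.3,'c23.png')
E
```

```text
time_s: 24.98
ee_pos: [0.6042, 0.0315, 0.1278]
ee_rot: [-179.8, -0.0, 97.8]
wrist_force: [0.4, -0.3, -2.2]
opening: 0.389
time_s: 25.22
ee_pos: [0.6037, 0.0295, 0.1288]
ee_rot: [-179.8, -0.0, 98.1]
wrist_force: [0.8, 0.4, -2.6]
opening: 0.389
[0.60390682 0.02924837 0.12923693] [-1.79866592e+02 -2.85149148e-03  9.80498404e+01] 0.38416927680381935
```

View pics/w16.png

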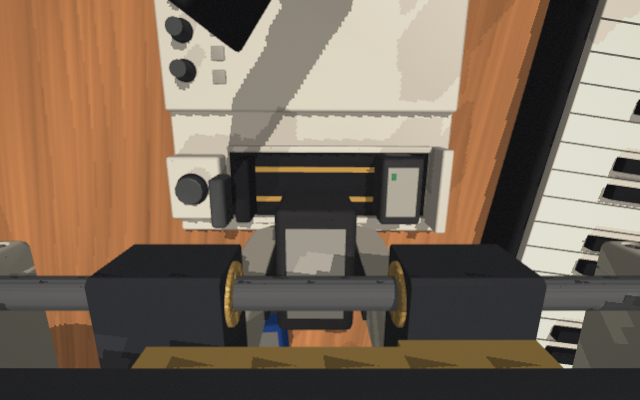

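View pics/c23.png

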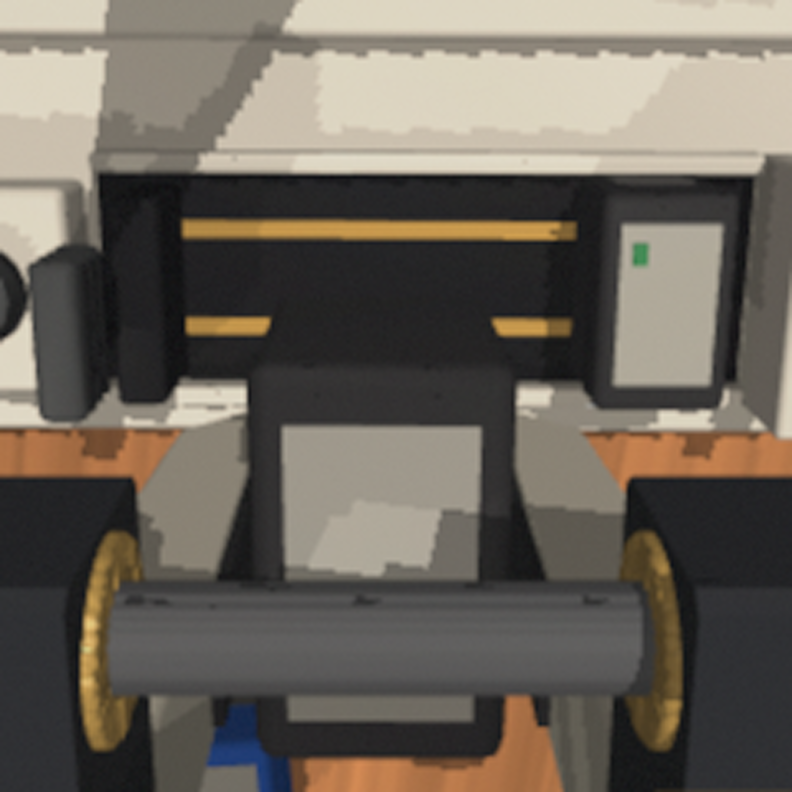

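Run:
```python
from h import *
f=lambda u,v,h:onz('wrist',200+u/3.3,100+v/3.3,h)[:2]
n=np.array([-np.sin(np.radians(8)),np.cos(np.radians(8))])
z=np.load('wrist.npz');t=z['pos'];print('tcp',t[:2]@n)
for a in (220,540): print('strips mid',(f(a,230,.0165)@n+f(a,326,.0165)@n)/2)
print('lips inner top', f(300,175,.024)@n, f(220,382,.024)@n)
print('B label',f(670,225,.058)@n,f(666,387,.058)@n,(f(670,225,.058)@n+f(666,387,.058)@n)/2, f(668,306,.058))
h=t[2]+.071;print('A label',f(380,425,h)@n,f(380,722,h)@n,(f(380,425,h)@n+f(380,722,h)@n)/2,'edges',f(380,367,h)@n,f(380,757,h)@n)
```

```text
tcp -0.054774613363653565
strips mid -0.055199942614784545
strips mid -0.054861104099641525
lips inner top -0.022831279093851534 -0.08570648083372291
B label -0.031387903883617084 -0.07557598623308051 -0.0534819450583488 [0.67898195 0.04185213]
A label -0.034201279602188564 -0.07862535953497171 -0.05641331956858014 edges -0.026282668817049357 -0.08433454829648657
```

```bash
python3 -m handwheel '0 0.02 -0.7 0 0 0 1;0 0.02 -1.4 0 0 0 1;0 0.02 -2 0 0 0 1;0 0.02 -2.4 0 0 0 1;0 0.02 -2.5 0 0 0 1;0 0.02 -2.5 0 0 0 1'
python3 - <<'E'
from h import *
snap('side','s17.png');crop('side',310,150,420,260,6,'c24.png')
E
```

```text
time_s: 26.02
ee_pos: [0.6054, 0.0307, 0.0062]
ee_rot: [180.0, 0.0, 98.0]
wrist_force: [0.2, 0.1, -2.9]
opening: 0.387
```

View pics/c24.png

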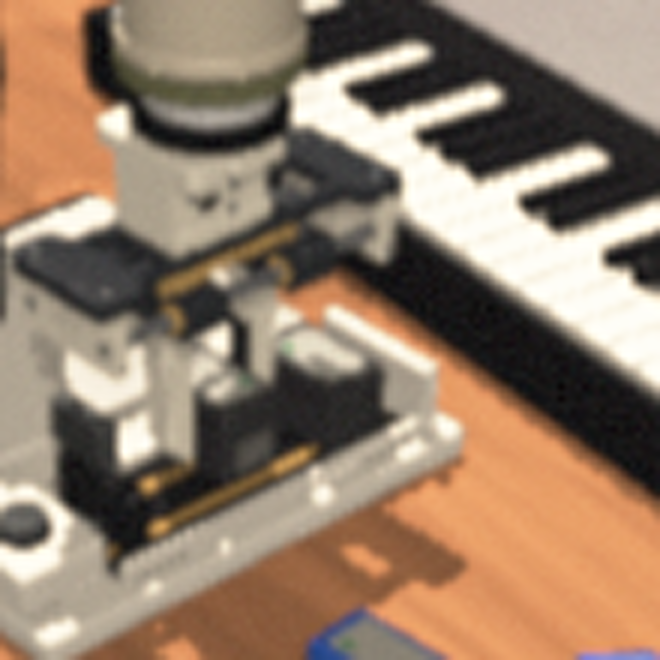

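```bash
python3 -m handwheel '0 0 -0.15 0 0 0 1;0 0 -0.25 0 0 0 1;0 0 -0.33 0 0 0 1;0 0 -0.37 0 0 0 1;0 0 -0.37 0 0 0 1'
python3 - <<'E'
from h import *
snap('side','s18.png');crop('side',310,150,420,260,6,'c25.png')
E
```

```text
time_s: 26.7
ee_pos: [0.605, 0.031, -0.0127]
ee_rot: [-180.0, -0.0, 98.0]
wrist_force: [-2.1, 0.3, 1.9]
opening: 0.386
```

View pics/c25.png

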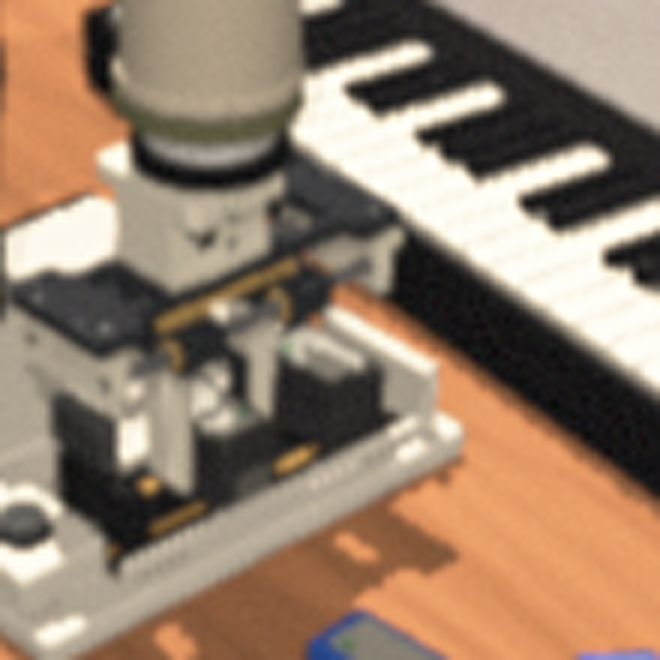

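```bash
python3 -m handwheel '0 0 0 0 0 0 0.5;0 0 0 0 0 0 0.5;0 0 0 0 0 0 0.5;0 0 0.6 0 0 0 0.5;0 0 1.5 0 0 0 0.5;0 0 2.5 0 0 0 0.5;0 0 3 0 0 0 0.5;0 0 3 0 0 0 0.5'
python3 - <<'E'
from h import *
snap('side','s19.png');crop('side',310,150,420,260,6,'c26.png');snap('wrist','w19.png')
E
```

```text
time_s: 27.75
ee_pos: [0.6071, 0.0309, 0.1401]
ee_rot: [179.7, 0.1, 98.0]
wrist_force: [0.0, -0.0, -0.4]
opening: 0.502
```

View pics/c26.png

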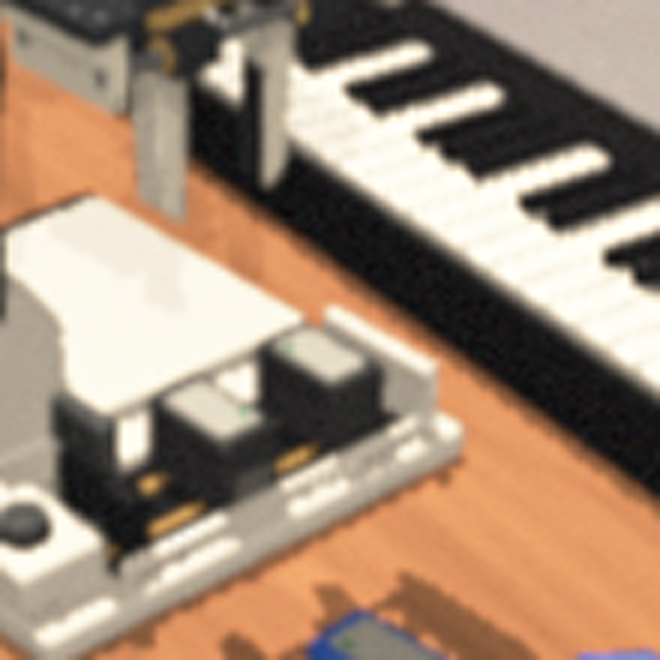

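View pics/w19.png

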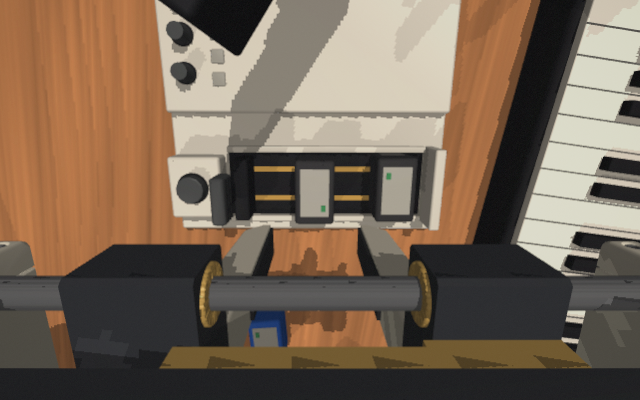

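View pics/s19.png

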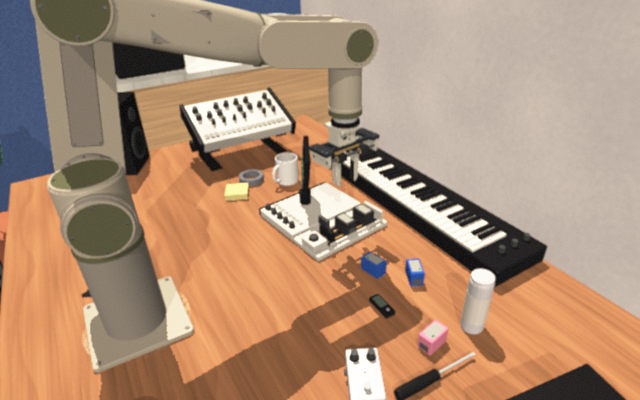

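Run:
```python
from panel import *
z=np.load('wrist.npz')
for nm,cols,rows in (('A',(302,326),(172,214)),('B',(385,408),(170,212))):
    print(nm,[[dep('wrist',u,v,1).round(4) for u in cols] for v in rows])
    P=np.array([dep('wrist',u,v,0) for u in range(*cols) for v in range(*rows)]); 
    n=np.linalg.svd(P-P.mean(0))[2][2]; print('tilt deg',np.degrees(np.arccos(abs(n[2]))),P.mean(0))
    print(tobase(P.mean(0)[None]))
```

```text
A [[array([0.592 , 0.0474, 0.0587]), array([0.613 , 0.0504, 0.0585])], [array([0.597 , 0.0086, 0.0582]), array([0.6189, 0.0117, 0.0582])]]Traceback (most recent call last):
  File "<stdin>", line 5, in <module>
ValueError: setting an array element with a sequence. The requested array has an inhomogeneous shape after 1 dimensions. The detected shape was (1008,) + inhomogeneous part.
```

```bash
python3 -m handwheel '-0.8 -0.1 0 0 0 0 1;-1.6 -0.2 0 0 0 0 1;-2.29 -0.3 0 0 0 0 1;-2.29 -0.3 -0.5 0 0 0 1;-2.29 -0.3 -1 0 0 0 1;-2.29 -0.3 -1 0 0 0 1;-2.29 -0.3 -1 0 0 0 1;-2.29 -0.3 -1 0 0 0 1';python3 - <<'E'
from h import *
snap('side','s20.png');crop('side',280,150,400,260,6,'c27.png');snap('wrist','w20.png');crop('wrist',220,150,420,350,4,'c28.png')
s=r.sense();print(s['ee_pos'])
E
```

```text
time_s: 28.85
ee_pos: [0.4912, 0.0159, 0.0879]
ee_rot: [179.9, 0.0, 98.0]
wrist_force: [0.1, 0.3, 1.4]
opening: 0.007
[0.49121767 0.0159103  0.08789636]
```

View pics/c27.png

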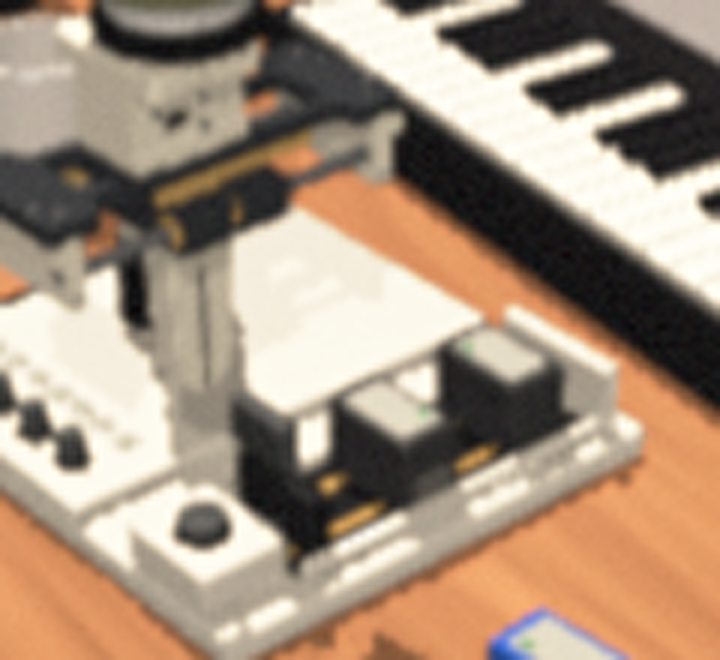

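View pics/c28.png

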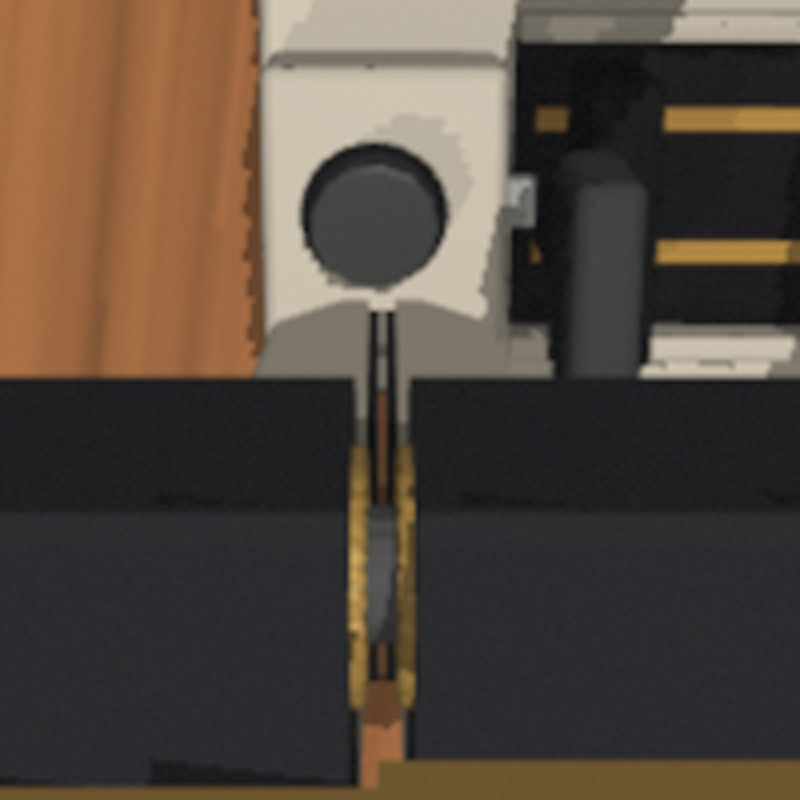

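```bash
python3 - <<'E'
from h import *
print(onz('wrist',313.5,206.5,.05),dep('wrist',313,208))
E
python3 -m handwheel '0.02 0.02 -0.7 0 0 0 1;0.03 0.02 -1.2 0 0 0 1;0.03 0.02 -1.45 0 0 0 1;0.03 0.02 -1.6 0 0 0 1;0.03 0.02 -1.65 0 0 0 1;0.03 0.02 -1.65 0 0 0 1'
```

```text
[0.49048277 0.0142906  0.05      ] [0.49026939 0.01301003 0.04992631]
time_s: 29.7
ee_pos: [0.4926, 0.017, 0.0079]
ee_rot: [180.0, 0.0, 98.0]
wrist_force: [-15.5, 1.5, 28.4]
opening: 0.006
```

Run:
```python
from h import *
snap('side','s21.png');crop('side',280,150,400,260,6,'c29.png')
s=r.sense();print(s['ee_pos'],s['wrist_force'])
```

```text
[0.49264848 0.0169665  0.00790321] [-16.10545754  -0.34352495  27.15601836]
```

View pics/c29.png

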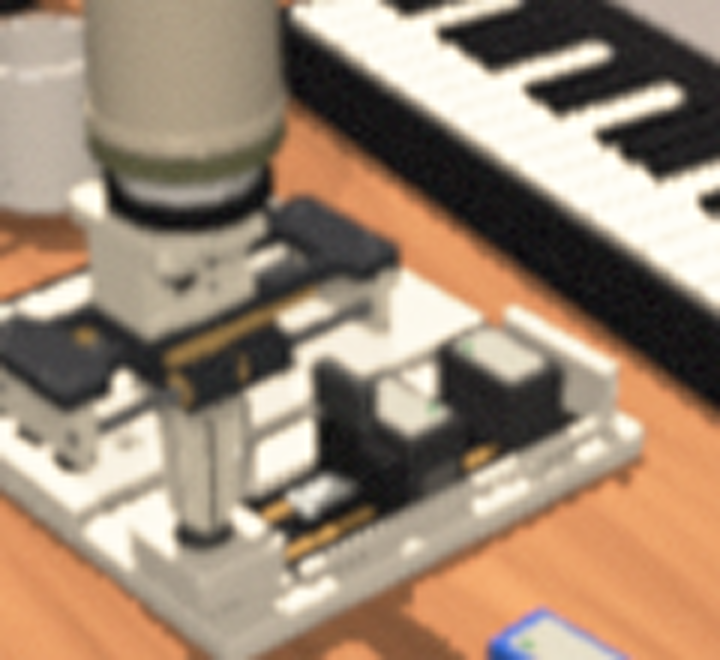

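```bash
python3 -m handwheel '0 0 0.3 0 0 0 1;0 0 0.8 0 0 0 1;0 0 1.8 0 0 0 1;0 0 2.8 0 0 0 1;0 0 3.6 0 0 0 1;0 0 3.6 0 0 0 1;0 0 3.6 0 0 0 1'
python3 - <<'E'
from h import *
snap('side','s22.png');crop('side',280,130,400,260,6,'c30.png');snap('wrist','w22.png');snap('scene','sc22.png')
s=r.sense();print(s['ee_pos'],s['wrist_force'])
from panel import panel
panel('side');panel('scene')
E
```

```text
time_s: 30.62
ee_pos: [0.4922, 0.0169, 0.1847]
ee_rot: [180.0, 0.0, 98.0]
wrist_force: [0.1, 0.6, -0.0]
opening: 0.003
[0.49110474 0.01695508 0.18306486] [ 0.06167809 -0.41434752  0.12624607]
side 99 min [-0.058  0.006  0.1  ] max [0.042 0.162 0.174] n [ 0.843 -0.537 -0.04 ] swivel -32.5 tilt(normal z) 2.3 std 0.002
scene 446 min [-0.043 -0.003  0.101] max [0.07  0.161 0.225] n [ 0.826 -0.559 -0.066] swivel -34.1 tilt(normal z) 3.8 std 0.0017
```

View pics/c30.png

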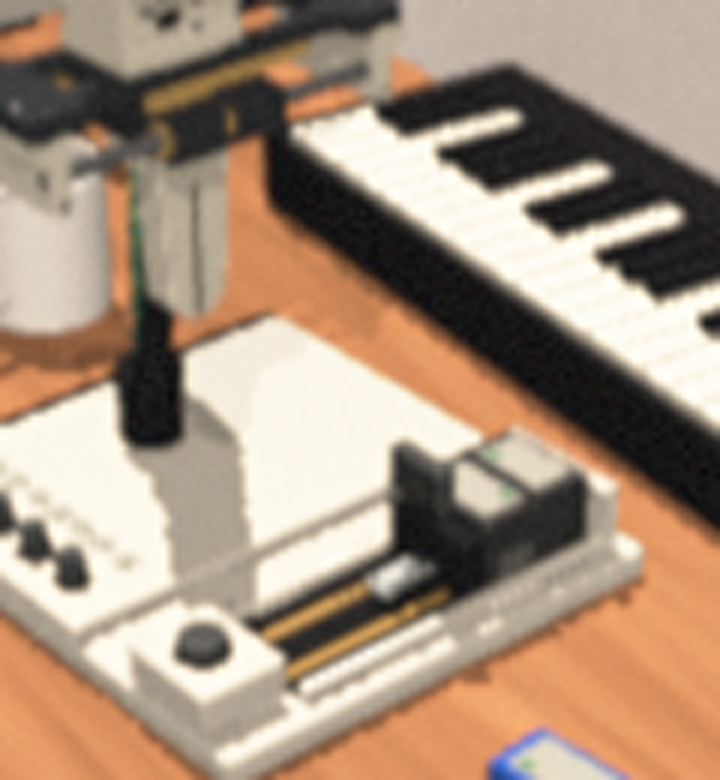

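View pics/w22.png

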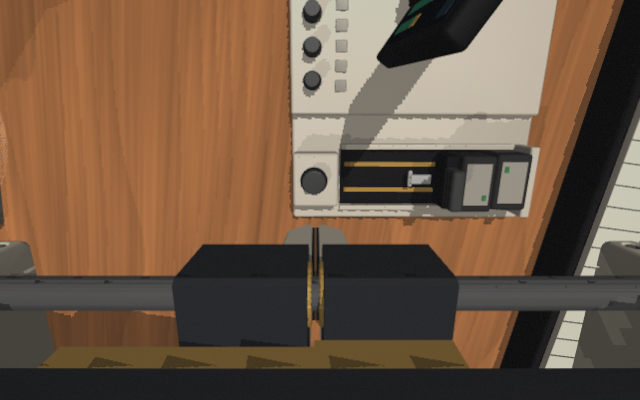

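Run:
```python
from h import *
b=np.load('base.npz');th=np.radians(7.8);R=np.array([[np.cos(th),-np.sin(th)],[np.sin(th),np.cos(th)]])
s=r.sense();p=s['ee_pos'];print('now base',R.T@(p[:2]-b['t']),p)
for q in [(-.105,.022),(-.075,.022),(-.02,.022)]: w=R@q+b['t'];print(q,w.round(4),((w-p[:2])/.05).round(2))
print('unit x',R[:,0]/.05*.01)
```

```text
now base [-0.10893349 -0.097776  ] [0.49110474 0.01695508 0.18306486]
(-0.105, 0.022) [0.4787 0.1362] [-0.25  2.38]
(-0.075, 0.022) [0.5085 0.1402] [0.35 2.47]
(-0.02, 0.022) [0.563  0.1477] [1.44 2.61]
unit x [0.19814957 0.02714311]
```

```bash
python3 -m handwheel '-0.25 0.8 0 0 0 0 1;-0.25 1.6 0 0 0 0 1;-0.25 2.38 0 0 0 0 1;-0.25 2.38 0 0 0 0 1;-0.25 2.38 -0.8 0 0 0 1;-0.25 2.38 -1.38 0 0 0 1;-0.25 2.38 -1.38 0 0 0 1;-0.25 2.38 -1.38 0 0 0 1'
python3 - <<'E'
from h import *
snap('side','s23.png');crop('side',260,100,400,220,5,'c31.png');snap('wrist','w23.png')
s=r.sense();print(s['ee_pos'],s['wrist_force'])
E
```

```text
time_s: 31.78
ee_pos: [0.4799, 0.1354, 0.1164]
ee_rot: [180.0, 0.0, 98.0]
wrist_force: [0.6, -0.0, 0.1]
opening: 0.002
[0.48068023 0.13578349 0.11724215] [0.38506238 0.49814033 0.33856567]
```

View pics/c31.png

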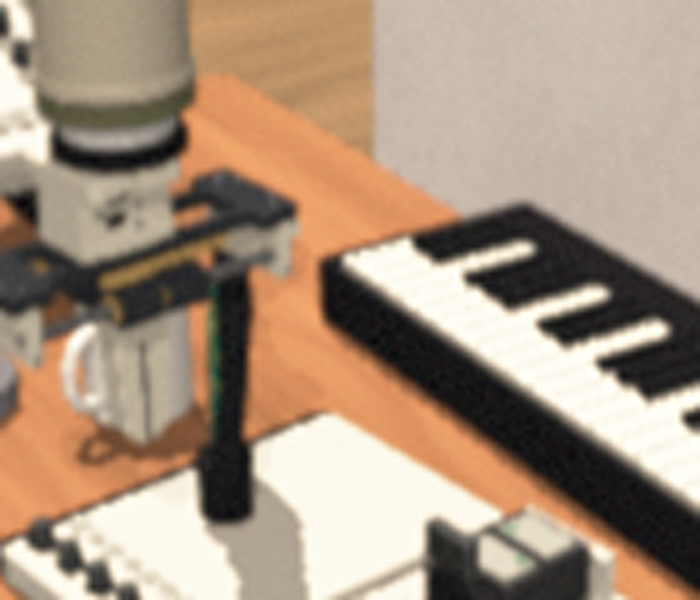

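View pics/w23.png

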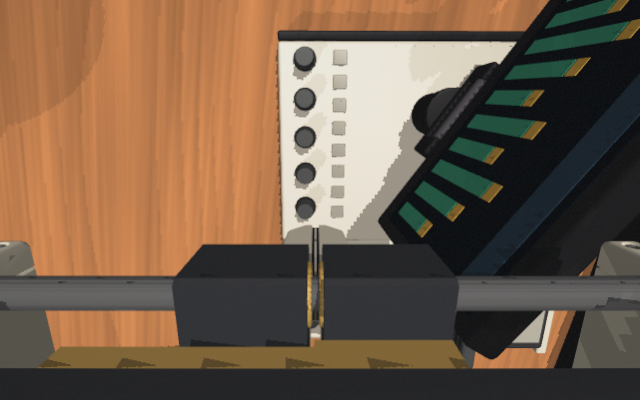

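```bash
python3 -m handwheel '0 0 0.2 0 0 0 1;0.2 0.03 0.2 0 0 0 1;0.4 0.055 0.2 0 0 0 1;0.6 0.08 0.2 0 0 0 1;0.72 0.1 0.2 0 0 0 1;0.79 0.11 0.2 0 0 0 1'
```

```text
time_s: 32.62
ee_pos: [0.5187, 0.1414, 0.125]
ee_rot: [-179.9, 0.0, 98.0]
wrist_force: [-3.0, -1.4, 0.6]
opening: 0.004
```

```bash
python3 -m handwheel '0.1 0.014 0 0 0 0 1;0.2 0.028 0 0 0 0 1;0.2 0.028 0 0 0 0 1'
```

```text
time_s: 33.0
ee_pos: [0.5292, 0.1429, 0.1254]
ee_rot: [-180.0, -0.0, 98.0]
wrist_force: [-0.8, 0.1, -1.1]
opening: 0.004
```

```bash
python3 -m handwheel '0.12 0.016 0 0 0 0 1;0.24 0.033 0 0 0 0 1;0.36 0.049 0 0 0 0 1;0.48 0.066 0 0 0 0 1;0.55 0.075 0 0 0 0 1;0.55 0.075 0 0 0 0 1'
python3 - <<'E'
from h import *
from panel import panel
snap('scene','sc24.png');panel('scene');snap('side','s24.png');panel('side');crop('side',260,100,400,220,5,'c32.png');crop('scene',300,150,420,270,6,'c33.png');snap('wrist','w24.png')
s=r.sense();print(s['ee_pos'],s['wrist_force'])
E
```

```text
time_s: 33.75
ee_pos: [0.5571, 0.1467, 0.1256]
ee_rot: [180.0, -0.0, 98.0]
wrist_force: [-0.9, -0.2, -0.7]
opening: 0.006
scene 653 min [-0.005 -0.007  0.1  ] max [0.035 0.181 0.226] n [ 0.986 -0.143 -0.083] swivel -8.2 tilt(normal z) 4.7 std 0.0017
side 555 min [-0.022 -0.008  0.1  ] max [0.012 0.184 0.249] n [ 0.988 -0.15  -0.041] swivel -8.7 tilt(normal z) 2.4 std 0.0017
[0.5569137  0.14684619 0.12577211] [ 0.28366555 -0.08366724  0.01952887]
```

View pics/w24.png

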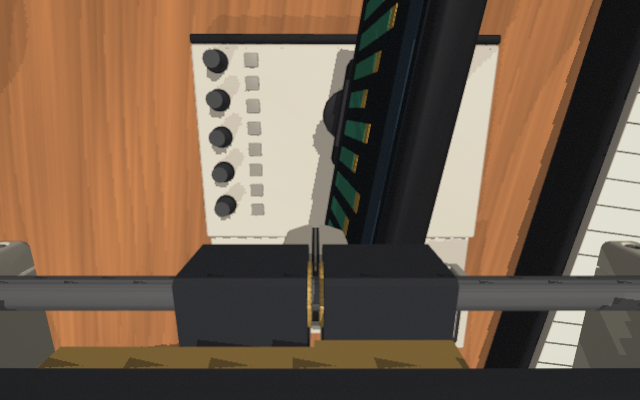

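View pics/c33.png

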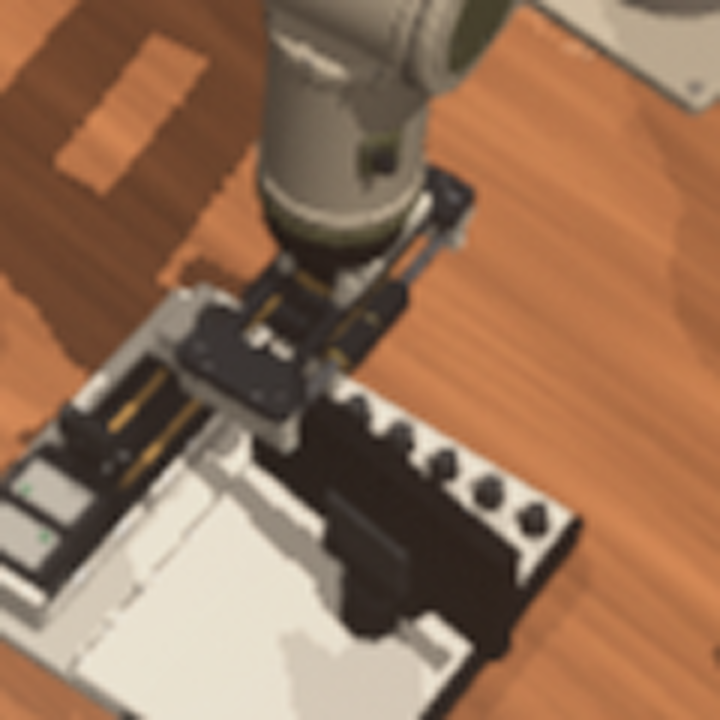

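```bash
python3 -m handwheel '0.1 0.014 0 0 0 0 1;0.19 0.026 0 0 0 0 1;0.19 0.026 0 0 0 0 1'; python3 -m handwheel '-0.3 -0.04 0 0 0 0 1;-0.8 -0.11 0.3 0 0 0 1;-1 -0.14 0.8 0 0 0 1;-1 -0.14 1.5 0 0 0 1;-1 -0.14 1.5 0 0 0 1'
python3 - <<'E'
from h import *
from panel import panel
snap('scene','sc25.png');panel('scene');snap('side','s25.png');panel('side');crop('scene',300,150,420,270,6,'c34.png');snap('wrist','w25.png')
s=r.sense();print(s['ee_pos'],s['wrist_force'])
E
```

```text
time_s: 34.28
ee_pos: [0.5665, 0.1479, 0.1256]
ee_rot: [180.0, -0.0, 98.0]
wrist_force: [-0.5, -1.3, 0.1]
opening: 0.007
time_s: 34.9
ee_pos: [0.5184, 0.1416, 0.2044]
ee_rot: [179.6, -0.0, 98.0]
wrist_force: [-0.0, 0.4, 0.5]
opening: 0.006
scene 811 min [ 0.007 -0.007  0.1  ] max [0.024 0.183 0.228] n [ 0.996 -0.017 -0.083] swivel -1.0 tilt(normal z) 4.8 std 0.0016
side 1159 min [-0.011 -0.01   0.1  ] max [0.009 0.185 0.223] n [ 0.994 -0.02  -0.105] swivel -1.1 tilt(normal z) 6.0 std 0.0015
[0.51583458 0.14097748 0.19971892] [-0.37882644 -0.08452523 -1.25018453]
```

View pics/w25.png

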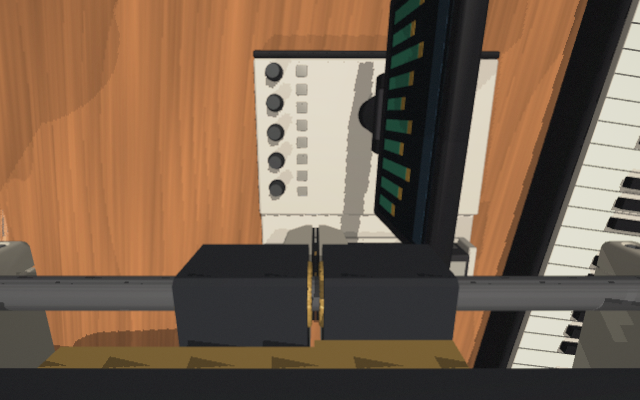

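Run:
```python
from h import *
b=np.load('base.npz');th=np.radians(7.8);R=np.array([[np.cos(th),-np.sin(th)],[np.sin(th),np.cos(th)]])
s=r.sense();p=s['ee_pos'];print('now base',R.T@(p[:2]-b['t']),p)
for q in [(-.067,.089),(.025,.089)]: w=R@q+b['t'];print(q,w.round(4),((w-p[:2])/.05).round(2))
```

```text
now base [-0.06760068  0.0217427 ] [0.51583458 0.14097748 0.19971892]
(-0.067, 0.089) [0.5073 0.2077] [-0.17  1.33]
(0.025, 0.089) [0.5985 0.2202] [1.65 1.58]
```

```bash
python3 -m handwheel '-0.1 0.7 0 0 0 0 1;-0.17 1.33 0 0 0 0 1;-0.17 1.33 -0.6 0 0 0 1;-0.17 1.33 -1.2 0 0 0 1;-0.17 1.33 -1.2 0 0 0 1'; python3 -m handwheel '0.25 0.034 0 0 0 0 1;0.5 0.068 0 0 0 0 1;0.75 0.1 0 0 0 0 1;0.9 0.123 0 0 0 0 1;1.05 0.144 0 0 0 0 1;1.05 0.144 0 0 0 0 1'
python3 - <<'E'
from h import *
from panel import panel
snap('scene','sc26.png');panel('scene');snap('side','s26.png');panel('side');crop('side',260,100,400,220,5,'c35.png')
s=r.sense();print(s['ee_pos'],s['wrist_force'])
E
```

```text
time_s: 35.67
ee_pos: [0.5045, 0.2066, 0.1362]
ee_rot: [-179.6, 0.1, 98.0]
wrist_force: [0.3, 0.2, 0.2]
opening: 0.007
time_s: 36.42
ee_pos: [0.5602, 0.2146, 0.1404]
ee_rot: [-180.0, 0.0, 98.0]
wrist_force: [-0.3, -0.3, 0.3]
opening: 0.004
scene 599 min [ 0.007 -0.007  0.1  ] max [0.024 0.184 0.226] n [ 0.996 -0.019 -0.087] swivel -1.1 tilt(normal z) 5.0 std 0.0017
side 1092 min [-0.011 -0.01   0.101] max [0.007 0.186 0.248] n [ 0.995 -0.017 -0.099] swivel -1.0 tilt(normal z) 5.7 std 0.0015
[0.55988042 0.21460347 0.14041878] [-0.34375048 -1.54930885  0.19341892]
```

View pics/c35.png

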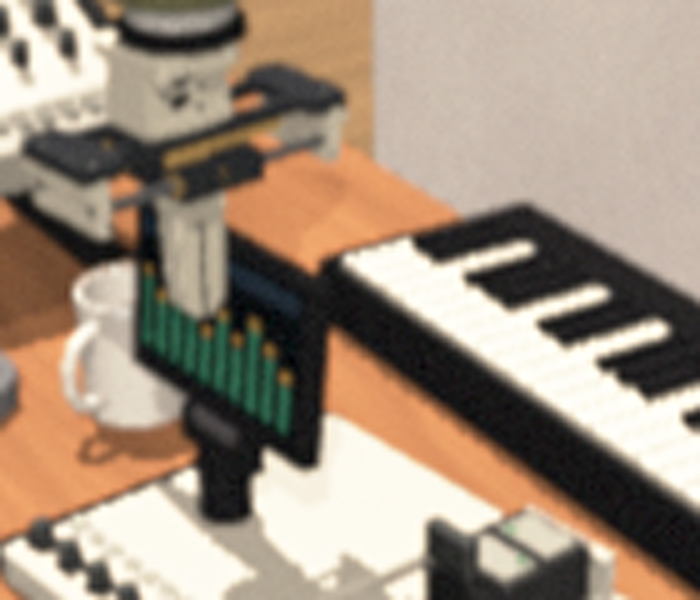

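```bash
python3 -m handwheel '0.12 0.016 0 0 0 0 1;0.24 0.033 0 0 0 0 1;0.36 0.049 0 0 0 0 1;0.48 0.066 0 0 0 0 1;0.48 0.066 0 0 0 0 1'
python3 - <<'E'
from h import *
from panel import panel
snap('scene','sc27.png');panel('scene');snap('side','s27.png');panel('side')
s=r.sense();print(s['ee_pos'],s['wrist_force'])
E
```

```text
time_s: 37.15
ee_pos: [0.5848, 0.218, 0.1406]
ee_rot: [180.0, -0.0, 98.0]
wrist_force: [-2.4, -0.9, -0.8]
opening: 0.003
scene 245 min [ 0.015 -0.006  0.102] max [0.053 0.182 0.217] n [ 0.958 -0.008 -0.286] swivel -0.5 tilt(normal z) 16.6 std 0.0018
side 1286 min [-0.008 -0.009  0.1  ] max [0.038 0.182 0.218] n [ 0.941 -0.017 -0.337] swivel -1.1 tilt(normal z) 19.7 std 0.0016
[0.58478634 0.21801765 0.14097952] [-0.66135031  0.33947375 -0.27909004]
```

```bash
python3 -m handwheel '0.12 0.016 0 0 0 0 1;0.24 0.033 0 0 0 0 1;0.36 0.049 0 0 0 0 1;0.48 0.066 0 0 0 0 1;0.54 0.074 0 0 0 0 1;0.54 0.074 0 0 0 0 1'
python3 - <<'E'
from h import *
from panel import panel
snap('scene','sc28.png');panel('scene');snap('side','s28.png');panel('side')
s=r.sense();print(s['ee_pos'],s['wrist_force'])
E
```

```text
time_s: 38.0
ee_pos: [0.6116, 0.2216, 0.1407]
ee_rot: [179.9, -0.0, 98.0]
wrist_force: [-0.4, -0.2, 0.0]
opening: 0.004
scene 169 min [-0.    -0.007  0.103] max [0.074 0.183 0.208] n [ 0.807 -0.026 -0.59 ] swivel -1.9 tilt(normal z) 36.2 std 0.0019
side 1384 min [-0.004 -0.01   0.1  ] max [0.066 0.185 0.205] n [ 0.838 -0.017 -0.546] swivel -1.2 tilt(normal z) 33.1 std 0.0018
[0.61160389 0.22165271 0.14089593] [-0.62504856 -0.34127681 -0.9458147 ]
```

```bash
python3 -m handwheel '-0.3 -0.04 0 0 0 0 1;-0.9 -0.12 0.2 0 0 0 1;-1.6 -0.22 1 0 0 0 1;-2.4 -0.33 2 0 0 0 1;-3 -0.6 2.5 0 0 0 1;-3.4 -1.5 2.5 0 0 0 1;-3.4 -2.5 2.5 0 0 0 1;-3.4 -3.4 2.5 0 0 0 1'; python3 -m handwheel '0 0 0 0 0 0 1;0 0 0 0 0 0 1;0 0 0 0 0 0 1'
python3 - <<'E'
from h import *
from panel import panel
snap('scene','sc29.png');panel('scene');snap('side','s29.png');panel('side');snap('wrist','w29.png');crop('side',250,110,430,270,4.4,'c36.png')
s=r.sense();print(s['ee_pos'],s['wrist_force'])
E
```

```text
time_s: 39.1
ee_pos: [0.4413, 0.0502, 0.2665]
ee_rot: [179.8, 0.0, 98.0]
wrist_force: [0.6, -0.3, -0.4]
opening: 0.009
time_s: 39.48
ee_pos: [0.4411, 0.0526, 0.2657]
ee_rot: [180.0, -0.0, 98.1]
wrist_force: [-0.2, -0.1, 0.7]
opening: 0.008
scene 283 min [-0.003 -0.006  0.102] max [0.073 0.181 0.207] n [ 0.813 -0.021 -0.582] swivel -1.5 tilt(normal z) 35.6 std 0.0017
side 1533 min [-0.005 -0.01   0.1  ] max [0.068 0.184 0.205] n [ 0.835 -0.017 -0.55 ] swivel -1.2 tilt(normal z) 33.4 std 0.0017
[0.44103084 0.05241034 0.26547702] [ 0.03626185  0.20370299 -0.24617551]
```

View pics/c36.png

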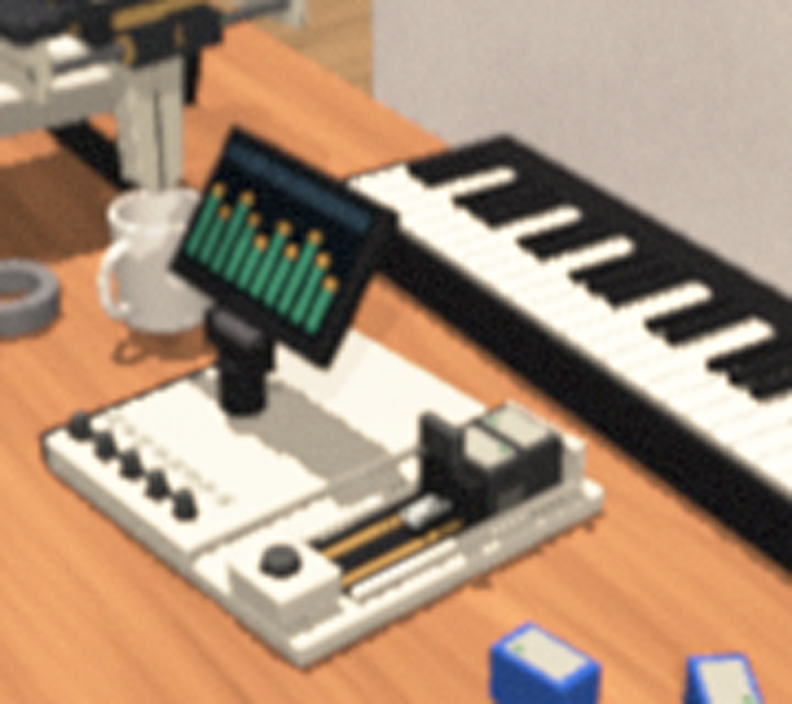

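View pics/w29.png

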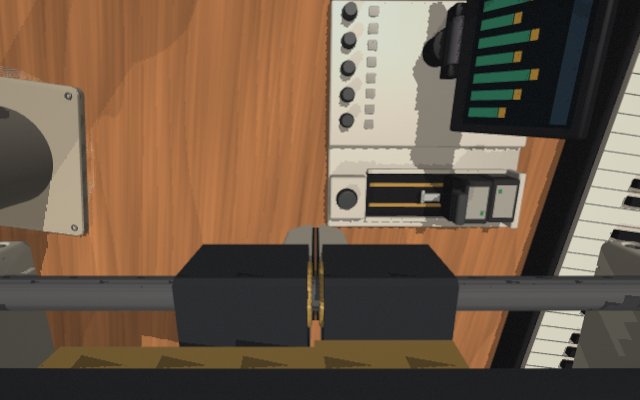

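View pics/sc29.png

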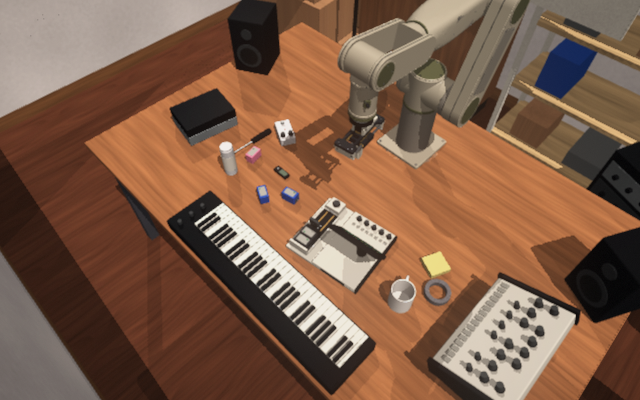

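View pics/s29.png

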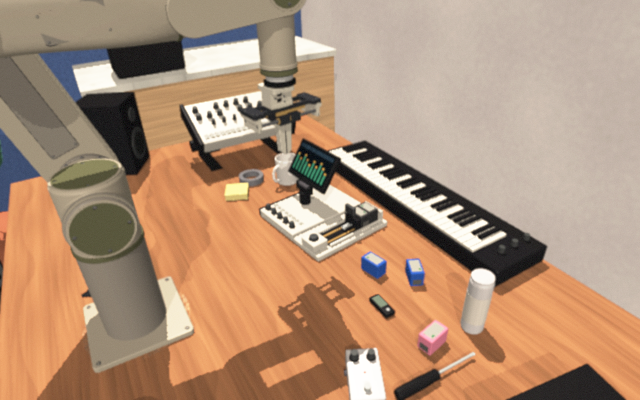

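Run:
```python
from panel import *
crop('wrist',440,165,530,230,8,'c37.png')
for n,h in (((460,200),.092),((480,200),.058),((504,198),.058)):
    print(n,tobase(np.array([onz('wrist',*n,h)])).round(4),dep('wrist',*n)[2].round(4))
```

```text
(460, 200) [[ 0.0228 -0.0876  0.092 ]] 0.0918
(480, 200) [[ 0.0653 -0.0964  0.058 ]] 0.0579
(504, 198) [[ 0.0966 -0.0933  0.058 ]] 0.0589
```

View pics/c37.png

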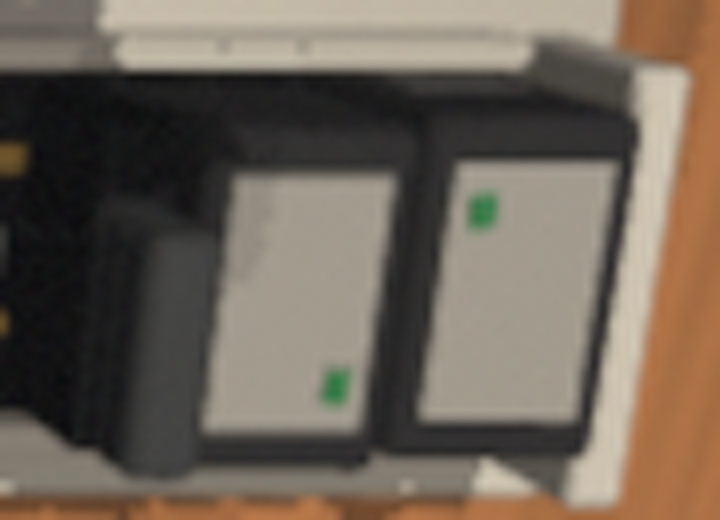

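Run:
```python
from h import *
print(r.finish_job()); print(r.sense()['time_s'])
```

```text
the job is handed in; nothing more can be done
None
the job is handed in; nothing more can be done
```

I pulled the pusher back to its catch, stood both battery packs in the channel and pressed the release button. Then I turned the screen square and leaned it back. The job went in after about 40 s of the 210 s; no verdict was reported.

**First pull missed:** both cameras showed the real fingertips about 41 mm behind the reported TCP. I allowed for that in every later move, and the second pull caught.

**Packs:** only two dark packs were on the desk; I left the blue and pink look-alikes and the tuner alone. In the last pictures both packs are upright, square and side by side. Their tops read 58–59 mm above the desk, as they should on the channel floor. The pusher has closed on the row.

**Screen:** the last readings from the two cameras differ slightly but are both inside the limits. Swivel is about -1.5° in one and -1.2° in the other; lean is 35.6° and 33.4°. Forces at the wrist while pushing the screen read about 3 N at most.

**Other things on the desk:** they look unmoved in the last pictures, and the arm is clear of everything.

**Not confirmed:**
- **Pusher force:** I could not measure how hard it presses on the pack.
- **Pack centring:** my last rough pixel readings put the packs about 4 mm and 7 mm off the channel centre line. The 7 mm reading is at the limit. Those pixels were not quite at the pack centres, and the channel leaves a pack only about 2.5 mm each way, so I trusted the fit.

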